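# Make up two sampling kits

### The arm

A 6-joint arm with a two-finger parallel gripper is mounted at the origin on a cart in front of the work surface, level with it; the furniture and walls round the work are solid. World frame = base frame: x ahead of the robot, y to its left, z up, the work surface at z = 0. Lengths are in m, angles in degrees, forces in N, time in s.
With the tool pointing down it reaches from about 0.35 to 0.975 m from the base axis. Payload 7.1 kg.
Tool frame: the origin (TCP) lies at the very end of the fingers, on their centre line; the grasp point (between the pads) lies r.hold_point_z behind it (r.hold_point_z is the distance from the TCP to the grasp point, in m); z points along the fingers, y is the line along which they close (so a half turn about z gives the same grasp; the last joint's range is limited). The gripper opens to 88 mm and grips with 3 to 60 N. Pads are 20 mm wide; open, the fingers measure 115 mm over their backs; the gripper's body (75 mm by 178 mm) begins 61 mm behind the grasp point.
Start: joints at [-64.286, 24.242, 93.386, -0, 62.372, -1.089], TCP at [0.282, -0.558, 0.223] pointing down, gripper open.
Joint ranges: [-172.04, 172.04], [-51.8, 120.97], [4.93, 147.93], [-75.15, 255.16], [6.16, 154.13], [-145.62, 145.62]. Speed limits (degrees/s): [136.94, 136.94, 172.46, 180, 180, 180].

### API

Orientations are given as a 3x3 rotation matrix whose columns are the frame's x, y, z axes.
In Python, from rig import r, cams gives the robot as it stands.
- The arm moves only by the tool servo_tool, never from a script. Its argument "commands" is a list of rows, each a list of 7 numbers: the finger opening in m, from 0 to 0.0878, then the shift along the tool's x, y, z in m, then the turn, a rotation vector about the tool's x, y, z in rad. A call has 1 to 10 rows; each row is the pose to reach, as a shift and turn from the pose commanded when the call began, along the tool's axes at that moment; what a row does not reach only later rows make up. A row lasts 1/12 s, in which the tool goes at most 41.7 mm and 7.16 degrees, less where a joint would pass 70% of its speed; a pose out of reach is approached as far as the arm can. A call with a gripper value outside its range is refused whole. The fingers move at their own pace and stop on an object; "force" is the grip in N (left out, the last holds). Time passes only in rows, so rows that repeat a pose let the fingers close. It gives the time, the measured TCP pose, the force, the opening and the grip force at its end, in the units of the state.
- r.state(): the state, without advancing time (a new reading comes with each control period).
- cams.capture(name): name is "side" or "top" or "wrist"; returns a dict with "frame" (480x640x3 uint8, blue, green, red), "z_map" (480x640 float32, m along the optical axis (not along the pixel's ray), 0 where there is no reading), "fx", "fy", "cx", "cy" (pixels), "extrinsics" (4x4, takes a point from world to camera coordinates). Camera axes: x right, y up, looking along -z (the intrinsics and any distortion apply to the point x, -y, -z); pixel columns grow to the right and rows downward; lengths in m; the calibration is good to about 2 mm. The wrist camera is an equidistant fisheye: a pixel r from the principal point sees the ray r / f radians off the axis. A picture is of the moment at which its call begins.
- r.hand_in(): hands the job in; it is judged then, once.
The state is a dict: "time_s": time; "q": joint angles; "joint_vel": joint speeds; "effort": joint torques, N m; "position": TCP position; "eef_rot": TCP orientation; "wrist_force": force on the tool from outside, world axes, zero at the start; "ft_torque": the same for the moment, N m; "grip_width": opening from 0.0 (shut) to 1.0 (fully open); "grasp_force": force on a finger pad.
Only numpy, scipy, OpenCV 4.12 (cv2) and the standard library are available. Lean on these libraries where they do the work, as an engineer would, in place of code of your own. Each camera call takes 0.05 s, during which the arm holds its last target. There are 200 camera calls.

### The job

Make up the two sampling kits from the stock on the bench. The blue tray gets the green-capped bottle and the red-capped vial, standing in their round wells, and the weighted probe, carried level and laid in the cradle with its steel head in the wide pocket beside the vial; the orange tray gets only the amber bottle and the yellow-capped vial, standing in their wells. Set everything down without dropping it, and leave the blue-capped bottle, the beaker and the timer where they are.

Things in the scene. Friction and masses are not known exactly. Their poses are not given: they have to be found in the camera images.
- tray_blue: Fixed blue kit tray, 210 (x) x 150 mm, rim 12 high, floor top at z 6. Origin: centre of underside. On the floor, 4 mm walls 10 high round black pads: round bottle well, inner dia 66, at x -55, y +36; vial well, inner dia 36, at x +55, y +36; probe cradle along x, centred x 0, y -39: wide head pocket (50 inside) at x +71 to +96, narrow tail pocket (34) at -96 to -75, bare between. 
- tray_orange: Fixed orange kit tray, 210 (x) x 150 mm, rim 12 high, floor top at z 6. Origin: centre of underside. On the floor, 4 mm walls 10 high round black pads: round bottle well, inner dia 66, at x -55, y +36; vial well, inner dia 36, at x +55, y +36; probe cradle along x, centred x 0, y -39: wide head pocket (50 inside) at x +71 to +96, narrow tail pocket (34) at -96 to -75, bare between. Cradle unused.
- bottle_green: Loose standing screw-cap bottle with green cap and yellow label, body 44 mm diameter and 77 mm high, cap 31 mm diameter, 90 mm in all, 0.12 kg. Origin: centre of its underside, z up.
- bottle_amber: Loose standing brown (amber) screw-cap bottle with black cap, body 46 mm diameter and 74 mm high, cap 32 mm diameter, 86 mm in all, 0.12 kg. Origin: centre of its underside, z up.
- vial_red: Loose standing small clear vial with red cap, body 16 mm diameter, cap 17.6 mm diameter from 34 mm up to the top at 45 mm, 14 g. Origin: centre of its underside, z up.
- vial_yellow: Loose standing small clear vial with yellow cap, body 16 mm diameter, cap 17.6 mm diameter from 34 mm up to the top at 45 mm, 14 g. Origin: centre of its underside, z up.
- probe: Loose weighted probe lying flat, 170 mm long, 0.3 kg: aluminium shaft of 12 mm diameter, axis 15 mm above the underside; heavy steel head, a 30 mm cube at x +55 to +85; light black tail foot, 18 wide, 30 high, at x -85 to -75. Origin: underside at mid length; x along the shaft to the head, z up. It balances at x +32 mm, on the bare shaft 23 mm behind the head.
- bottle_blue: Bystander: loose white and clear screw-cap bottle with blue cap, 56 mm diameter, 105 mm high; belongs to no kit. Origin: centre of its underside.
- glass_beaker: Bystander: loose empty clear glass beaker, 52 mm diameter, 66 mm high. Origin: centre of its underside.
- timer: Bystander: loose pale lab timer lying flat, 59 x 64 x 28 mm. Origin: centre of its underside.
Things that resemble listed ones, but are neither listed nor needed, are in the scene too. Leave any purple look-alike of the bottle_amber alone.

How it is judged (in metres and radians):
At the end, for the whole second after the job is handed in: Each bottle and vial upright on the floor of its own tray within 13 mm (x and y) of its well's centre; probe flat in the blue tray's cradle, head in the wide pocket, within 13 mm and 0.2 rad; all at rest; blue-capped bottle, beaker and timer upright, within 30 mm of their starts (x of bottle_green in the frame of tray_blue between -0.068 and -0.042 m and y of bottle_green in the frame of tray_blue between 0.023 and 0.049 m and z of bottle_green in the frame of tray_blue between 0.002 and 0.01 m and linear speed of each of bottle_green, vial_red, probe, bottle_amber, vial_yellow below 0.03 m/s and angle between each of bottle_green, vial_red, bottle_amber, vial_yellow's own z axis and vertical below 0.1 rad and x of vial_red in the frame of tray_blue between 0.042 and 0.068 m and y of vial_red in the frame of tray_blue between 0.023 and 0.049 m and z of vial_red in the frame of tray_blue between 0.002 and 0.01 m and x of probe in the frame of tray_blue between -0.013 and 0.013 m and y of probe in the frame of tray_blue between -0.052 and -0.026 m and z of probe in the frame of tray_blue between 0.002 and 0.01 m and angle between the x axis of probe and the x axis of tray_blue, either way round below 0.2 rad and angle between probe's own z axis and vertical below 0.12 rad and y of tray_blue in the frame of probe above 0.02 m and x of bottle_amber in the frame of tray_orange between -0.068 and -0.042 m and y of bottle_amber in the frame of tray_orange between 0.023 and 0.049 m and z of bottle_amber in the frame of tray_orange between 0.002 and 0.01 m and x of vial_yellow in the frame of tray_orange between 0.042 and 0.068 m and y of vial_yellow in the frame of tray_orange between 0.023 and 0.049 m and z of vial_yellow in the frame of tray_orange between 0.002 and 0.01 m and distance of each of bottle_blue, glass_beaker, timer from where it was at the start of the episode below 0.03 m and angle between each of bottle_blue, glass_beaker, timer's own z axis and vertical below 0.15 rad); the robot touches nothing.
It fails at once if The probe is carried far from level (more than about 20 degrees) (height (world z) of probe above 0.06 m and (angle between probe's own x axis and vertical below 1.22 rad or angle between probe's own x axis and vertical above 1.92 rad)).
It fails at once if A bystander (blue-capped bottle, beaker or timer) is shifted by more than 30 mm or tipped (distance of any of bottle_blue, glass_beaker, timer from where it was at the start of the episode above 0.03 m or angle between any of bottle_blue, glass_beaker, timer's own z axis and vertical above 0.3 rad).
It fails at once if A kit thing is dropped: it falls free of the fingers at more than 0.6 m/s ((contact force between the fingers and bottle_green below 0.05 N and linear speed of bottle_green above 0.6 m/s) or (contact force between the fingers and bottle_amber below 0.05 N and linear speed of bottle_amber above 0.6 m/s) or (contact force between the fingers and vial_red below 0.05 N and linear speed of vial_red above 0.6 m/s) or (contact force between the fingers and vial_yellow below 0.05 N and linear speed of vial_yellow above 0.6 m/s) or (contact force between the fingers and probe below 0.05 N and linear speed of probe above 0.6 m/s)).
It also fails if it takes over 128 s, if anything falls off the work surface, if the arm or the gripper's body presses on something with over 40 N, if the wrist force passes 120 N, or if a joint passes its speed limit or range.

## Working session

There is one attempt and no reset: what is moved stays moved. The work goes in short steps, Python scripts to look and compute and a tool call to move; the robot and the scene stay as the last step left them, time stands still between calls to the robot, and variables do not carry over. Pictures are saved under pics/ and viewed, at most 14 in all, crops included, and the job is handed in when it is done.

Besides the shell and the picture viewer there is one more tool, called after ">>>" as name(argument=value, ...) on one line, values as JSON. servo_tool: Moves the arm, as the interface text tells. Its arguments: {"type":"object","properties":{"commands":{"type":"array","items":{"type":"array","items":{"type":"number"}}},"force":{"type":"number"}},"required":["commands"]}

```bash
mkdir -p pics; ls; python3 - <<'E'
from rig import r,cams
import cv2,numpy as np
print(r.state(), r.hold_point_z)
for n in("top","side"):
    d=cams.capture(n); cv2.imwrite(f"pics/{n}0.png",d["frame"]); np.savez(f"{n}0.npz",**d)
    print(n,d["fx"],d["fy"],d["cx"],d["cy"],d["extrinsics"].round(4).tolist(),[k for k in d])
E
```

```text
pics
{'time_s': 0.0, 'q': array([-6.42860799e+01,  2.42835857e+01,  9.34293801e+01,  4.95237819e-04,
        6.23738757e+01, -1.08742340e+00]), 'joint_vel': array([ 0.01662873,  0.0347923 ,  0.00147977,  0.00052014, -0.03108598,
       -0.03366928]), 'effort': array([ 1.11344601e-03, -5.44620681e+01, -2.73670292e+01,  6.43873634e-02,
        2.27792328e-02, -1.12307032e-04]), 'position': array([ 0.28161236, -0.55735111,  0.221925  ]), 'eef_rot': array([[ 8.92577067e-01,  4.50894395e-01, -6.50716107e-04],
       [ 4.50894863e-01, -8.92576018e-01,  1.36889833e-03],
       [ 3.64149932e-05, -1.51525181e-03, -9.99998851e-01]]), 'wrist_force': array([ 0.53096485, -0.55069307, -0.39043321]), 'ft_torque': array([ 0.03433212,  0.05123262, -0.04079591]), 'grasp_force': 0.0, 'grip_width': 1.0024221920127536} 0.0187
top 607.7015293837337 607.7015293837337 317.0430932022345 244.26662762806194 [[-0.0268, -0.9996, -0.0043, 0.0307], [0.9953, -0.0271, 0.0928, -0.5016], [-0.0929, -0.0018, 0.9957, -1.4593], [0.0, 0.0, 0.0, 1.0]] ['frame', 'z_map', 'fx', 'fy', 'cx', 'cy', 'extrinsics']
side 528.9708953367015 528.9708953367015 320.3223079820305 248.79635142246173 [[-0.9956, -0.0913, 0.0189, 0.5159], [0.0669, -0.5588, 0.8266, -0.0862], [-0.0649, 0.8243, 0.5625, -0.9583], [0.0, 0.0, 0.0, 1.0]] ['frame', 'z_map', 'fx', 'fy', 'cx', 'cy', 'extrinsics']
```

View pics/top0.png

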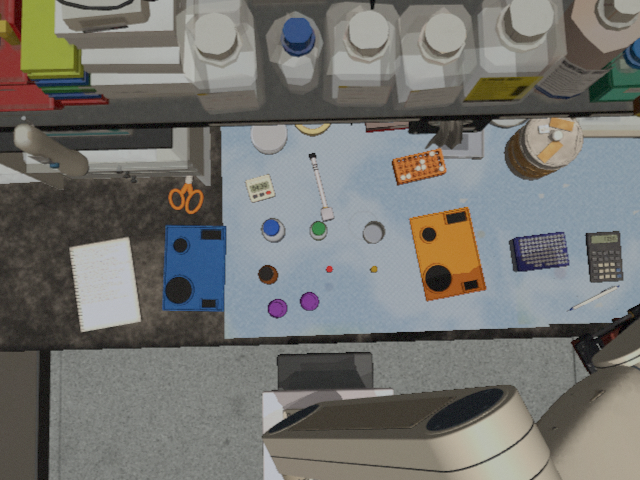

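View pics/side0.png

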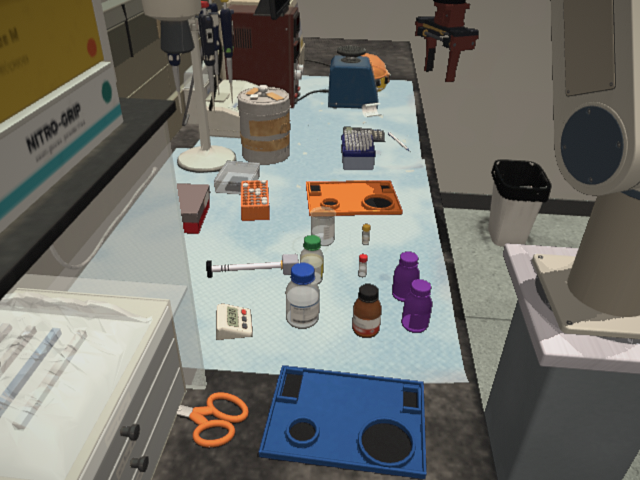

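Top view: blue tray about (195,268) with its bottle well (178,290) and vial well (181,245). Orange tray is about (447,254), with wells (438,278) and (428,234). Loose pieces:
- Green bottle (318,230), amber bottle (268,274).
- Red vial (329,269), yellow vial (374,269).
- Probe head (327,213), tail (312,156).
- Bystanders: blue bottle (273,230), beaker (373,232), timer (261,188).

Candidates for bottle_amber are (268,274), which is brown with a black cap, and two purple look-alikes at (277,308) and (309,301). The brown one fits the description. The side view agrees: amber (367,310), purples (406,277) and (417,306), green (312,258), red vial (363,265), yellow vial (366,234). An orange rack at (418,166) is not a tray.

```bash
cat > h.py <<'E'
import numpy as np,cv2
def cen(E): return -E[:3,:3].T@E[:3,3]
def ray(d,u,v):
    p=np.array([(u-d["cx"])/d["fx"],-(v-d["cy"])/d["fy"],-1.]); E=d["extrinsics"]
    w=E[:3,:3].T@p; return cen(E),w/np.linalg.norm(w)
def wray(d,u,v):
    a=np.array([u-d["cx"],-(v-d["cy"])])/d["fx"]; th=np.hypot(*a)
    p=np.r_[a/max(th,1e-9)*np.sin(th),-np.cos(th)]; E=d["extrinsics"]
    return cen(E),E[:3,:3].T@p
def plane(R,z): o,w=R; return o+w*(z-o[2])/w[2]
def tri(A,B):
    M=0;b=0
    for o,w in(A,B): P=np.eye(3)-np.outer(w,w); M=M+P; b=b+P@o
    x=np.linalg.solve(M,b); return x,max(np.linalg.norm((np.eye(3)-np.outer(w,w))@(x-o)) for o,w in(A,B))
def blob(img,win,lo,hi):
    """window u0,v0,u1,v1; HSV bounds; returns centroid,area,bbox of largest, contour"""
    u0,v0,u1,v1=win; m=cv2.inRange(cv2.cvtColor(img[v0:v1,u0:u1],cv2.COLOR_BGR2HSV),lo,hi)
    c,_=cv2.findContours(m,cv2.RETR_EXTERNAL,cv2.CHAIN_APPROX_NONE)
    c=max(c,key=cv2.contourArea)+np.array([u0,v0]); M=cv2.moments(c)
    return (M["m10"]/M["m00"],M["m01"]/M["m00"]),M["m00"],cv2.boundingRect(c),c
E
python3 - <<'E'
from h import *
T=dict(np.load("top0.npz"));S=dict(np.load("side0.npz"))
print("cam",cen(T["extrinsics"]).round(3),cen(S["extrinsics"]).round(3))
J={"green":((300,215,335,245),(295,230,330,262),(40,80,40),(85,255,255)),
"red":((320,260,340,278),(352,248,374,266),(0,130,80),(8,255,255)),
"yellow":((366,262,384,277),(355,218,376,236),(15,110,80),(32,255,255)),
"amber":((255,260,282,288),(350,280,385,304),(0,0,0),(180,255,60)),
"blueb":((258,215,290,245),(285,258,322,290),(100,120,60),(125,255,255))}
for k,(a,b,lo,hi) in J.items():
    A=blob(T["frame"],a,lo,hi);B=blob(S["frame"],b,lo,hi)
    x,e=tri(ray(T,*A[0]),ray(S,*B[0]))
    print(k,np.round(A[0],1),A[1],A[2],np.round(B[0],1),B[1],B[2],x.round(4),round(e,4))
# depth map heights along top view for shelf
for (u,v) in[(300,110),(340,110),(250,110),(323,196),(195,268),(447,254),(373,232)]:
    z=T["z_map"][v,u]; o,w=ray(T,u,v); p=T["extrinsics"][:3,:3].T@(np.array([(u-T["cx"])/T["fx"],-(v-T["cy"])/T["fy"],-1])*z)+o; print((u,v),p.round(3))
def up(f,w,s,n): u0,v0,u1,v1=w; cv2.imwrite(n,cv2.resize(f[v0:v1,u0:u1],None,fx=s,fy=s,interpolation=cv2.INTER_CUBIC))
up(T["frame"],(160,140,500,320),2.35,"pics/topcrop.png")
E
```

```text
cam [0.365 0.014 1.5  ] [0.457 0.789 0.601]
green [318.1 228. ] 117.0 (312, 222, 13, 13) [311.7 242.5] 190.0 (304, 235, 17, 16) [0.5344 0.0135 0.0838] 0.0005
red [329.  268.6] 20.5 (326, 266, 7, 6) [362.8 257.9] 41.5 (359, 254, 8, 9) [ 0.4414 -0.0099  0.0417] 0.0002
yellow [373.6 268.7] 22.0 (371, 266, 6, 6) [366.  227.5] 35.5 (363, 224, 7, 8) [ 0.438  -0.1169  0.0416] 0.0001
amber [265.6 273.1] 129.0 (259, 265, 14, 16) [367.9 293.4] 284.5 (358, 284, 20, 19) [0.4324 0.1392 0.0792] 0.0002
blueb [270.8 227.2] 172.5 (263, 220, 16, 16) [302.1 273.5] 395.0 (291, 263, 24, 22) [0.538  0.1235 0.0972] 0.0003
(300, 110) [0.633 0.035 0.665]
(340, 110) [ 0.631 -0.021  0.666]
(250, 110) [0.633 0.105 0.672]
(323, 196) [0.365 0.014 1.5  ]
(195, 268) [0.453 0.319 0.008]
(447, 254) [ 0.471 -0.301  0.01 ]
(373, 232) [ 0.529 -0.12   0.022]
```

View pics/topcrop.png

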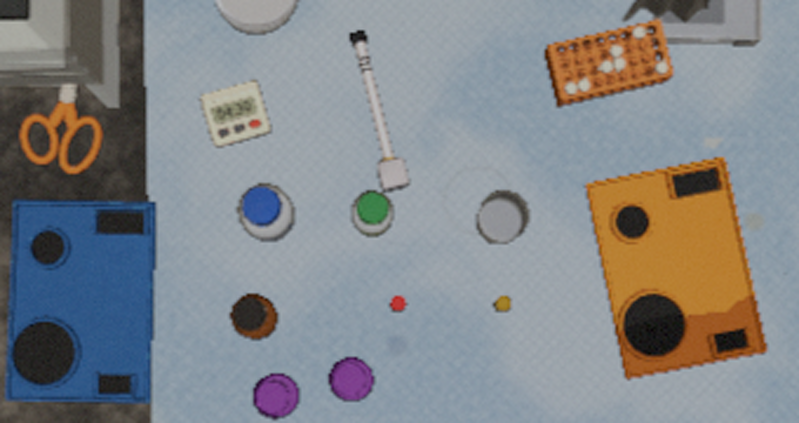

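The crop confirms the identities: amber bottle at crop (254,316), which is brown with a black cap, with the purple look-alikes at (275,397) and (350,380). Both trays have their wide pocket on the far (+x) side, and the probe head points toward the robot. Next I'll measure the trays and the probe from two views.

```bash
python3 - <<'E'
from h import *
T=dict(np.load("top0.npz"));S=dict(np.load("side0.npz"))
D={"blue":[("bw",(160,270,194,306),(355,415,420,468)),("vw",(168,234,192,256),(283,415,325,447)),("wide",(198,228,226,244),(278,368,304,405)),("tail",(198,294,220,310),(400,382,421,412))],
"orange":[("bw",(422,262,454,294),(360,193,395,211)),("vw",(418,224,440,244),(318,196,341,210)),("wide",(440,205,470,226),(306,181,322,194)),("tail",(456,276,482,293),(370,181,392,194))]}
nom={"bw":(-.055,.036),"vw":(.055,.036),"wide":(.0835,-.039),"tail":(-.0855,-.039)}
for k,L in D.items():
    P=[];Q=[]
    for n,a,b in L:
        A=blob(T["frame"],a,(0,0,0),(180,255,75));B=blob(S["frame"],b,(0,0,0),(180,255,75))
        x,e=tri(ray(T,*A[0]),ray(S,*B[0])); p=plane(ray(T,*A[0]),.007)
        print(k,n,np.round(A[0],1),A[2],np.round(B[0],1),B[2],"tri",x.round(4),round(e,4),"plane",p.round(4)[:2]); P.append(p[:2]);Q.append(nom[n])
    P=np.array(P);Q=np.array(Q);H=(Q-Q.mean(0)).T@(P-P.mean(0));th=np.arctan2(H[0,1]-H[1,0],H[0,0]+H[1,1])
    R=np.array([[np.cos(th),-np.sin(th)],[np.sin(th),np.cos(th)]]);t=P.mean(0)-R@Q.mean(0)
    print(k,"centre",t.round(4),"yaw",np.degrees(th).round(2),"res mm",((Q@R.T+t-P)*1e3).round(1).tolist())
    print({n:(R@np.array(q)+t).round(4).tolist() for n,q in nom.items()}, "probe", (R@[0,-.039]+t).round(4), "grasp", (R@[.032,-.039]+t).round(4))
# probe: head blob & tail
g=T["frame"]
hsv=cv2.cvtColor(g,cv2.COLOR_BGR2HSV)
A=blob(g,(305,148,322,162),(0,0,0),(180,255,70));print("tail",np.round(A[0],1),A[2],plane(ray(T,*A[0]),.028).round(4))
m=((hsv[...,1]<45)&(hsv[...,2]>110)).astype(np.uint8)*255
sub=m[160:221,305:336];n,l,s,c=cv2.connectedComponentsWithStats(sub)
i=1+s[1:,4].argmax();print(s[i],c[i]+[305,160]); print("\n".join("".join("#" if z==i else "." for z in row) for row in l))
E
```

```text
blue bw [178.  289.8] (165, 277, 27, 27) [386.6 440.8] (362, 420, 51, 43) tri [0.4005 0.3589 0.0163] 0.0004 plane [0.4011 0.361 ]
blue vw [179.8 244.8] (173, 238, 14, 14) [302.1 429.4] (289, 419, 27, 22) tri [0.5103 0.3536 0.017 ] 0.0004 plane [0.5116 0.3559]
blue wide [210.5 233.9] (201, 229, 20, 11) [292.  383.5] (282, 370, 21, 30) tri [0.5345 0.2781 0.017 ] 0.0011 plane [0.5368 0.28  ]
blue tail [208.3 303.3] (202, 299, 14, 9) [410.  397.4] (403, 388, 15, 20) tri [0.3664 0.2853 0.0169] 0.0004 plane [0.3661 0.2871]
blue centre [0.4545 0.3225] yaw -2.58 res mm [[0.1, -0.1], [-0.6, 0.0], [-0.7, -0.2], [1.2, 0.2]]
{'bw': [0.4011, 0.3609], 'vw': [0.511, 0.356], 'wide': [0.5361, 0.2798], 'tail': [0.3673, 0.2874]} probe [0.4527 0.2835] grasp [0.4847 0.2821]
orange bw [437.9 277.9] (426, 265, 25, 26) [378.1 202.1] (365, 198, 27, 10) tri [ 0.4122 -0.2756  0.0133] 0.0006 plane [ 0.4129 -0.2769]
orange vw [428.6 233.9] (422, 228, 14, 13) [329.7 203. ] (324, 202, 12, 3) tri [ 0.5209 -0.2575  0.0136] 0.0003 plane [ 0.5219 -0.2588]
orange wide [455.8 217.3] (446, 212, 20, 12) [314.9 188. ] (311
[... 1829 characters left out ...]
############################
###############################
###############################
###############################
###############################
###############################
###############################
###############################
##################.....########
#################...###########
###############################
###############################
###############################
###############################
###############################
###############################
###############################
###############################
###############################
############################.##
########################...####
####################...##.#####
```

```bash
python3 - <<'E'
from h import *
T=dict(np.load("top0.npz"));S=dict(np.load("side0.npz"))
for nm,D,w in(("T",T,(308,158,338,224)),("S",S,(206,250,305,284))):
    u0,v0,u1,v1=w;f=D["frame"][v0:v1,u0:u1].astype(int); d=f[...,0]-f[...,2]  # blue minus red: paper is bluish
    m=((d<12)).astype(np.uint8)*255
    n,l,s,c=cv2.connectedComponentsWithStats(m)
    print(nm,[(s[i].tolist(),(c[i]+[u0,v0]).round(1).tolist()) for i in range(1,n) if s[i][4]>8])
    if nm=="T": print("\n".join("".join("#" if z else "." for z in row) for row in m[::1]))
A=blob(S["frame"],(200,255,216,282),(0,0,0),(180,255,70));At=(311.8,155.)
print("tail side",A[0],A[2],tri(ray(T,*At),ray(S,*A[0])))
E
```

```text
T [([2, 0, 25, 66, 483], [321.6, 195.4])]
..######......................
..######......................
...#####............#.........
...######.....................
...######.....................
...######.....................
....######....................
....######....................
....######....................
.....#####....................
.....#####....................
......#####...................
.....######...................
.....######...................
......######..................
......######..................
......######..................
......######..................
.......######.................
.......######.................
.......######.................
........#####.................
........######................
........######................
........######................
........######................
.........######...............
.........######...............
.........######...............
..........#####...............
..........######..............
..........######..............
..........######..............
...........#####..............
....
[... 478 characters left out ...]
#######......
.............############.....
............#############.....
............#############.....
............#############.....
............##############....
.............#############....
.............#############....
.............#############....
..............#############...
..............#############...
..............#############...
..............###########.....
..............#########.......
........#####.#####...........
......####.#####..............
....####......###.............
S [([0, 0, 99, 34, 2746], [249.1, 266.5])]
tail side (208.44444444444443, 268.9214092140921) (206, 261, 6, 17) (array([0.72471786, 0.02403808, 0.01724435]), np.float64(0.001115239225453718))
```

```bash
python3 - <<'E'
from h import *
T=dict(np.load("top0.npz"));S=dict(np.load("side0.npz"))
a=plane(ray(T,312.3,158.5),.018);b=plane(ray(T,324.5,206),.018);h=plane(ray(T,327.2,213.5),.03);t=plane(ray(T,311.8,155.),.028)
d=(b-a)[:2];print(a,b,"shaft yaw",np.degrees(np.arctan2(d[1],d[0])));d2=(h-t)[:2];print(h,t,np.linalg.norm(d2),np.degrees(np.arctan2(d2[1],d2[0])))
e=d/np.linalg.norm(d); print("grasp from head",h[:2]-e*.038,"from tail",t[:2]+e*.112)
print("head tri",tri(ray(T,327.2,214),ray(S,291,264)))
E
```

```text
[0.71679226 0.02319741 0.018     ] [ 0.59692743 -0.00373524  0.018     ] shaft yaw -167.33642487519597
[ 0.5763819  -0.00965667  0.03      ] [0.72323046 0.02414209 0.028     ] 0.1506879421755714 -167.03849258892023
grasp from head [ 0.61345751 -0.00132609] from tail [ 6.13954958e-01 -4.11218977e-04]
head tri (array([ 0.57590401, -0.00988607,  0.0166855 ]), np.float64(0.0011445573869105748))
```

Every measurement matches the given sizes: cap heights 84, 42, 42 and 79 mm, and 150.7 mm from head to tail. First move: above the yellow vial, at yaw 0.

>>> servo_tool(commands=[[0.05, 0.33, -0.32, 0.06, 0, 0, 0.468], [0.05, 0.33, -0.32, 0.06, 0, 0, 0.468], [0.05, 0.33, -0.32, 0.06, 0, 0, 0.468], [0.05, 0.33, -0.32, 0.06, 0, 0, 0.468], [0.05, 0.33, -0.32, 0.06, 0, 0, 0.468], [0.05, 0.33, -0.32, 0.06, 0, 0, 0.468], [0.05, 0.33, -0.32, 0.06, 0, 0, 0.468], [0.05, 0.33, -0.32, 0.06, 0, 0, 0.468], [0.05, 0.33, -0.32, 0.06, 0, 0, 0.468], [0.05, 0.33, -0.32, 0.06, 0, 0, 0.468]], force=15)

```text
time_s: 0.93
position: [0.4169, -0.1655, 0.1685]
eef_rot: [[1.0, -0.001, 0.0], [-0.001, -1.0, 0.0], [0.0, -0.0, -1.0]]
wrist_force: [1.2, -0.5, 0.1]
grip_width: 0.568
grasp_force: 0.0
```

>>> servo_tool(commands=[[0.05, 0.021, -0.048, 0.02, 0, 0, 0], [0.05, 0.021, -0.048, 0.03, 0, 0, 0], [0.05, 0.021, -0.048, 0.03, 0, 0, 0], [0.05, 0.021, -0.048, 0.03, 0, 0, 0]])

```text
time_s: 1.27
position: [0.4373, -0.1188, 0.1382]
eef_rot: [[1.0, 0.002, -0.002], [0.002, -1.0, 0.0], [-0.002, -0.0, -1.0]]
wrist_force: [-0.2, -0.2, -0.1]
grip_width: 0.566
grasp_force: 0.0
```

```bash
python3 - <<'E'
from h import *
from rig import r,cams
d=cams.capture("wrist");np.savez("w1.npz",**d);cv2.imwrite("pics/w1.png",d["frame"])
s=r.state();print(s["time_s"],s["position"],s["q"],s["grip_width"]);print(d["fx"],d["cx"],d["cy"],cen(d["extrinsics"]))
A=blob(d["frame"],(0,0,640,480),(18,120,80),(32,255,255));print(A[:3],plane(wray(d,*A[0]),.04))
E
```

```text
1.3167 [ 0.43762667 -0.11965052  0.13878142] [-1.67859964e+01  1.75782257e+01  1.18043844e+02 -1.76054250e-02
  4.44273380e+01  7.31891585e+01] 0.5718008039942769
371.64829954431775 313.5446762917667 241.31694918009583 [ 0.50905379 -0.11971909  0.30049762]
((507.7194076065921, 187.04514249628227), 24544.5, (434, 75, 146, 236)) [ 0.48147203 -0.27040998  0.04      ]
```

View pics/w1.png

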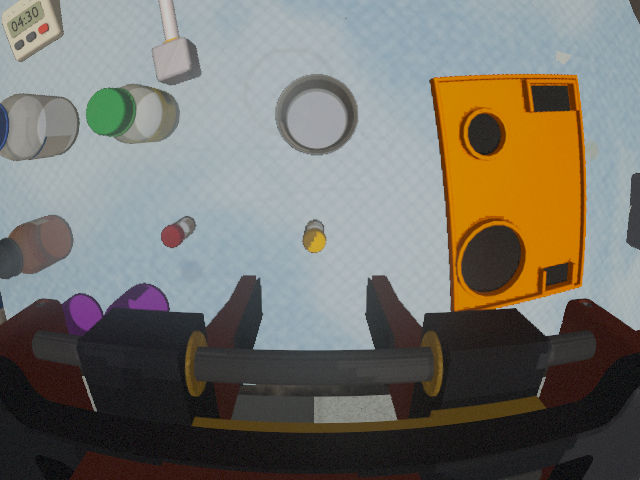

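Wrist view: yellow cap at (314,241) between the open fingers, red cap (174,236), green cap (110,112), orange wells (485,133) and (490,258). I'll check the positions from this view.

```bash
python3 - <<'E'
from h import *
d=dict(np.load("w1.npz"));f=d["frame"]
for n,w,lo,hi,z in(("yel",(295,215,335,258),(18,110,80),(34,255,255),.042),("red",(155,215,185,252),(0,130,60),(8,255,255),.042),("redw",(155,215,185,252),(172,130,60),(180,255,255),.042),("green",(80,80,140,142),(45,110,40),(85,255,255),.087),
 ("obw",(445,210,530,300),(0,0,0),(180,255,70),.006),("ovw",(465,105,508,160),(0,0,0),(180,255,70),.006)):
    try: A=blob(f,w,lo,hi);print(n,np.round(A[0],1),A[1:3],plane(wray(d,*A[0]),z).round(4))
    except Exception as e: print(n,e)
T=dict(np.load("top0.npz"))
print("yel height",tri(ray(T,373.6,268.7),wray(d,*blob(f,(295,215,335,258),(18,110,80),(34,255,255))[0])))
E
```

```text
yel [314.3 240.6] (368.5, (303, 229, 23, 24)) [ 0.4387 -0.1207  0.042 ]
red max() iterable argument is empty
redw [174.5 231.9] (2.5, (173, 231, 5, 3)) [ 0.4454 -0.0158  0.042 ]
green [105.2 110.9] (1327.0, (86, 88, 39, 47)) [0.5354 0.0111 0.087 ]
obw [490.9 258.6] (2925.5, (462, 226, 59, 66)) [ 0.4124 -0.2808  0.006 ]
ovw [484.2 133.9] (984.0, (468, 114, 33, 41)) [ 0.5221 -0.2634  0.006 ]
yel height (array([ 0.43783236, -0.11908628,  0.03689908]), np.float64(0.0017398079814553342))
```

>>> servo_tool(commands=[[0.05, 0.001, -0.001, 0.03, 0, 0, 0], [0.05, 0.001, -0.001, 0.06, 0, 0, 0], [0.05, 0.001, -0.001, 0.085, 0, 0, 0], [0.05, 0.001, -0.001, 0.105, 0, 0, 0], [0.05, 0.001, -0.001, 0.118, 0, 0, 0], [0.05, 0.001, -0.001, 0.118, 0, 0, 0], [0.05, 0.001, -0.001, 0.118, 0, 0, 0]])

```text
time_s: 1.9
position: [0.4386, -0.1197, 0.021]
eef_rot: [[1.0, -0.002, -0.001], [-0.002, -1.0, 0.0], [-0.001, -0.0, -1.0]]
wrist_force: [1.2, -0.3, 0.5]
grip_width: 0.57
grasp_force: 0.0
```

>>> servo_tool(commands=[[0.03, 0, 0, 0, 0, 0, 0], [0.022, 0, 0, 0, 0, 0, 0], [0.014, 0, 0, 0, 0, 0, 0], [0.01, 0, 0, 0, 0, 0, 0], [0.01, 0, 0, 0, 0, 0, 0], [0.01, 0, 0, 0, 0, 0, 0], [0.01, 0, 0, 0, 0, 0, 0], [0.01, 0, 0, 0, 0, 0, 0]], force=12)

```text
time_s: 2.57
position: [0.4393, -0.1185, 0.0211]
eef_rot: [[1.0, -0.0, 0.001], [-0.0, -1.0, -0.0], [0.001, 0.0, -1.0]]
wrist_force: [-0.6, 0.5, 5.7]
grip_width: 0.191
grasp_force: 12.0
```

>>> servo_tool(commands=[[0.01, 0, 0, -0.02, 0, 0, 0], [0.01, 0, 0, -0.05, 0, 0, 0], [0.01, 0, 0.005, -0.07, 0, 0, 0], [0.01, 0.01, 0.03, -0.07, 0, 0, 0], [0.01, 0.025, 0.06, -0.07, 0, 0, 0], [0.01, 0.045, 0.09, -0.07, 0, 0, 0], [0.01, 0.065, 0.12, -0.07, 0, 0, 0], [0.01, 0.083, 0.142, -0.07, 0, 0, 0], [0.01, 0.083, 0.142, -0.07, 0, 0, 0], [0.01, 0.083, 0.142, -0.07, 0, 0, 0]])

```text
time_s: 3.4
position: [0.5221, -0.2613, 0.0903]
eef_rot: [[1.0, -0.002, -0.0], [-0.002, -1.0, 0.0], [-0.0, -0.0, -1.0]]
wrist_force: [0.0, 0.4, -1.4]
grip_width: 0.193
grasp_force: 12.0
```

```bash
cat > look.py <<'E'
from h import *
from rig import r,cams
import sys
def look(n,name="wrist",save=True):
    d=cams.capture(name);np.savez(n+".npz",**d);cv2.imwrite(f"pics/{n}.png",d["frame"]);s=r.state()
    print(round(s["time_s"],2),s["position"].round(4),s["q"].round(1),s["grip_width"].round(3));return d
E
python3 - <<'E'
from look import *
d=look("w2")
E
```

```text
Traceback (most recent call last):
  File "look.py", line 6, in look
    print(round(s["time_s"],2),s["position"].round(4),s["q"].round(1),s["grip_width"].round(3));return d
                                                                      ^^^^^^^^^^^^^^^^^^^^^
AttributeError: 'float' object has no attribute 'round'
```

View pics/w2.png

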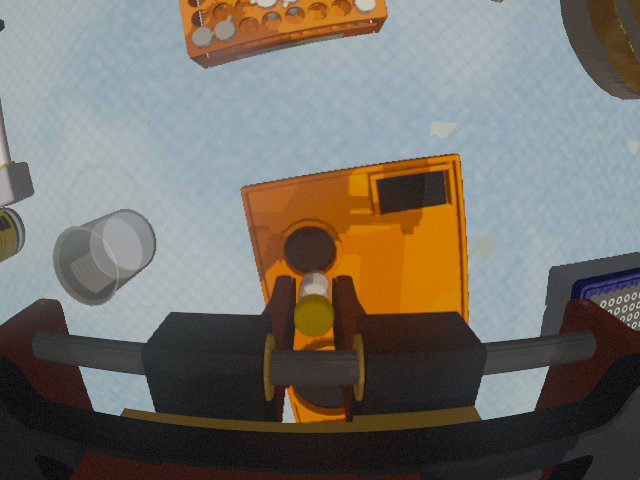

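The vial is held upright at (314,300), and the orange vial well is at (311,250). I'll check the well position again from here.

```bash
sed -i 's/s\["grip_width"\].round(3)/round(s["grip_width"],3)/' look.py; python3 - <<'E'
from h import *
d=dict(np.load("w2.npz"));f=d["frame"]
A=blob(f,(278,222,340,276),(0,0,0),(180,255,75));print(A[0],A[2],plane(wray(d,*A[0]),.006))
x,y,w,h=A[2];print(plane(wray(d,x+w/2,y+h/2),.006))
w1=dict(np.load("w1.npz"))
B=blob(w1["frame"],(465,105,508,160),(0,0,0),(180,255,70));print("well tri w1/w2",tri(wray(w1,*B[0]),wray(d,*A[0])))
E
```

```text
(309.4690531625921, 249.20246410554907) (285, 227, 50, 46) [ 0.52078584 -0.2599445   0.006     ]
[ 0.52020923 -0.26030947  0.006     ]
well tri w1/w2 (array([ 0.52218457, -0.26022188,  0.01192554]), np.float64(0.0003981614700303534))
```

>>> servo_tool(commands=[[0.01, 0, -0.001, 0.02, 0, 0, 0], [0.01, 0, -0.001, 0.035, 0, 0, 0], [0.01, 0, -0.001, 0.048, 0, 0, 0], [0.01, 0, -0.001, 0.057, 0, 0, 0], [0.01, 0, -0.001, 0.062, 0, 0, 0], [0.01, 0, -0.001, 0.062, 0, 0, 0], [0.01, 0, -0.001, 0.062, 0, 0, 0]])

```text
time_s: 4.03
position: [0.5219, -0.2593, 0.0288]
eef_rot: [[1.0, 0.0, -0.0], [0.0, -1.0, 0.0], [-0.0, -0.0, -1.0]]
wrist_force: [-0.2, 0.0, -0.7]
grip_width: 0.198
grasp_force: 12.0
```

>>> servo_tool(commands=[[0.018, 0, 0, 0.001, 0, 0, 0], [0.022, 0, 0, 0, 0, 0, 0], [0.03, 0, 0, 0, 0, 0, 0], [0.045, 0, 0, 0, 0, 0, 0], [0.045, 0, 0, 0, 0, 0, 0], [0.045, 0, 0, -0.02, 0, 0, 0], [0.045, 0, 0, -0.05, 0, 0, 0], [0.045, 0, 0, -0.08, 0, 0, 0], [0.06, 0, 0, -0.11, 0, 0, 0], [0.0878, 0, 0, -0.13, 0, 0, 0]])

```text
time_s: 4.87
position: [0.5226, -0.2599, 0.1617]
eef_rot: [[1.0, -0.0, 0.003], [-0.0, -1.0, -0.001], [0.003, 0.001, -1.0]]
wrist_force: [1.5, -0.3, -0.4]
grip_width: 0.625
grasp_force: 0.0
```

```bash
python3 - <<'E'
from look import *
d=look("w3");f=d["frame"]
A=blob(f,(250,200,380,300),(18,110,60),(34,255,255));print(A[0],A[1:3],plane(wray(d,*A[0]),.048))
T=look("t3","top");A=blob(T["frame"],(415,220,445,245),(20,110,60),(34,255,255));print(A[:3],plane(ray(T,*A[0]),.048))
E
```

```text
4.92 [ 0.5245 -0.2608  0.1649] [-27.6  24.9 101.2   0.   53.4  62.4] 0.669
(357.09580838323353, 214.1447105788423) (1002.0, (315, 200, 65, 75)) [ 0.5406868 -0.2947228  0.048    ]
4.97 [ 0.5241 -0.2606  0.1627] [-27.6  25.1 101.3  -0.   53.2  62.4] 0.714Traceback (most recent call last):
  File "<stdin>", line 4, in <module>
  File "h.py", line 20, in blob
    return (M["m10"]/M["m00"],M["m01"]/M["m00"]),M["m00"],cv2.boundingRect(c),c
            ~~~~~~~~^~~~~~~~~
ZeroDivisionError: float division by zero
```

View pics/w3.png

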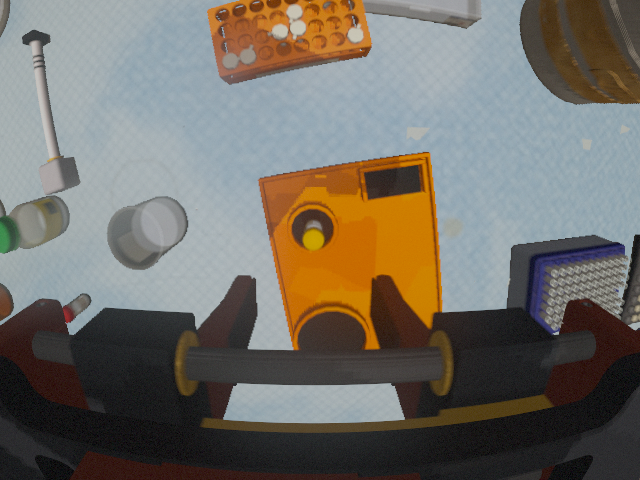

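Yellow vial stands in its well: cap (313,240), base (313,228), well centre (310,228). Now the amber bottle.

>>> servo_tool(commands=[[0.0878, -0.09, -0.4, 0, 0, 0, 0], [0.0878, -0.09, -0.4, 0, 0, 0, 0], [0.0878, -0.09, -0.4, 0, 0, 0, 0], [0.0878, -0.09, -0.4, 0, 0, 0, 0], [0.0878, -0.09, -0.4, 0, 0, 0, 0], [0.0878, -0.09, -0.4, 0, 0, 0, 0], [0.0878, -0.09, -0.4, 0, 0, 0, 0], [0.0878, -0.09, -0.4, 0, 0, 0, 0], [0.0878, -0.09, -0.4, 0, 0, 0, 0], [0.0878, -0.09, -0.4, 0, 0, 0, 0]])

```text
time_s: 5.8
position: [0.4302, 0.1426, 0.1579]
eef_rot: [[1.0, 0.0, -0.001], [0.0, -1.0, -0.0], [-0.001, 0.0, -1.0]]
wrist_force: [1.0, -0.1, -0.7]
grip_width: 1.003
grasp_force: 0.0
```

>>> servo_tool(commands=[[0.0878, 0, 0, 0, 0, 0, 0], [0.0878, 0, 0, 0, 0, 0, 0]])

```text
time_s: 5.97
position: [0.4308, 0.142, 0.1579]
eef_rot: [[1.0, 0.004, -0.001], [0.004, -1.0, -0.001], [-0.001, 0.001, -1.0]]
wrist_force: [-0.7, -0.4, 0.2]
grip_width: 0.998
grasp_force: 0.0
```

```bash
python3 - <<'E'
from look import *
d=look("w4");f=d["frame"]
E
```

```text
6.02 [0.4312 0.1409 0.158 ] [ 16.6  15.6 117.3  -0.   47.1 106.5] 1.0
```

View pics/w4.png

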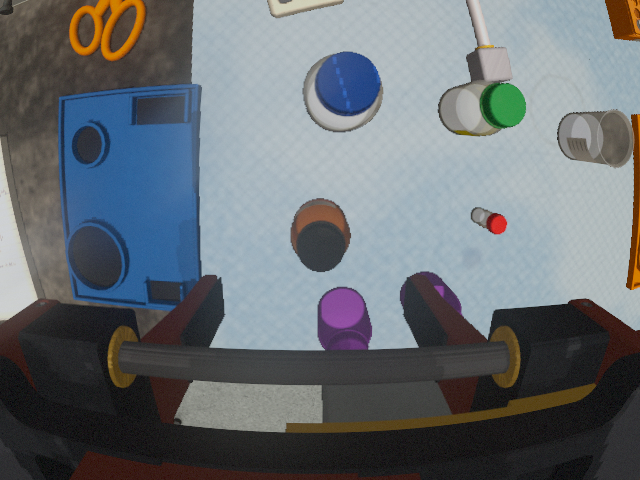

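Amber bottle: black cap (321,246), brown body (320,225). The purple look-alikes at (344,310) and (430,292) stay clear of the finger paths. Green cap (503,106), red cap (497,224), blue tray wells (89,144) and (97,255).

```bash
python3 - <<'E'
from look import *
d=dict(np.load("w4.npz"));f=d["frame"];T=dict(np.load("top0.npz"))
for n,w,lo,hi,z,t in(("amber",(285,215,355,285),(0,0,0),(180,255,62),.083,(265.6,273.1)),("red",(483,208,512,240),(0,130,60),(8,255,255),.041,(329,268.6)),("green",(475,80,530,132),(45,110,40),(85,255,255),.087,(318.1,228)),("blueb",(305,48,390,120),(105,150,40),(125,255,255),.1,(270.8,227.2)),
 ("bbw",(62,215,130,295),(0,0,0),(180,255,70),.006,(178,289.8)),("bvw",(70,120,110,168),(0,0,0),(180,255,70),.006,(179.8,244.8)),("bwide",(128,92,192,128),(0,0,0),(180,255,70),.006,(210.5,233.9)),("btail",(140,276,190,305),(0,0,0),(180,255,70),.006,(208.3,303.3)),):
    A=blob(f,w,lo,hi);print(n,np.round(A[0],1),A[1:3],plane(wray(d,*A[0]),z).round(4),tri(wray(d,*A[0]),ray(T,*t))[0].round(4))
E
```

```text
amber [323.8 240.4] (1.5, (323, 240, 3, 2)) [0.4382 0.1337 0.083 ] [0.4342 0.1365 0.0726]
red [496.4 223.6] (273.5, (487, 213, 20, 21)) [ 0.4421 -0.0129  0.041 ] [ 0.4419 -0.0104  0.0446]
green [502.3 105. ] (1593.0, (480, 83, 46, 45)) [0.5344 0.0135 0.087 ] [0.5345 0.0135 0.0871]
blueb [352.6  83.8] (2373.0, (322, 52, 58, 62)) [0.5378 0.118  0.1   ] [0.534  0.121  0.1271]
bbw [100.4 269. ] (1221.5, (74, 249, 47, 41)) [0.3869 0.3556 0.006 ] [0.3955 0.354  0.0162]
bvw [ 87.9 144.7] (675.0, (73, 127, 28, 36)) [0.5111 0.355  0.006 ] [0.5116 0.3566 0.0037]
bwide [146.4 106.1] (290.0, (137, 98, 26, 26)) [0.5407 0.2892 0.006 ] [0.5351 0.2745 0.0372]
btail [166.  292.1] (611.0, (148, 281, 42, 24)) [0.3651 0.283  0.006 ] [0.365  0.2859 0.0037]
```

>>> servo_tool(commands=[[0.0878, 0.003, 0.004, 0.03, 0, 0, 0], [0.0878, 0.003, 0.004, 0.06, 0, 0, 0], [0.0878, 0.003, 0.004, 0.085, 0, 0, 0], [0.0878, 0.003, 0.004, 0.105, 0, 0, 0], [0.0878, 0.003, 0.004, 0.116, 0, 0, 0], [0.0878, 0.003, 0.004, 0.116, 0, 0, 0], [0.065, 0.003, 0.004, 0.116, 0, 0, 0], [0.055, 0.003, 0.004, 0.116, 0, 0, 0], [0.05, 0.003, 0.004, 0.116, 0, 0, 0], [0.04, 0.003, 0.004, 0.116, 0, 0, 0]], force=25)

```text
time_s: 6.85
position: [0.4357, 0.1365, 0.0436]
eef_rot: [[1.0, -0.001, 0.002], [-0.001, -1.0, 0.0], [0.002, -0.0, -1.0]]
wrist_force: [0.3, -0.6, -0.3]
grip_width: 0.739
grasp_force: 0.0
```

>>> servo_tool(commands=[[0.035, 0, 0, 0, 0, 0, 0], [0.035, 0, 0, 0, 0, 0, 0], [0.035, 0, 0, 0, 0, 0, 0], [0.035, 0, 0, 0, 0, 0, 0]])

```text
time_s: 7.18
position: [0.4352, 0.1368, 0.0431]
eef_rot: [[1.0, -0.0, 0.001], [-0.0, -1.0, 0.0], [0.001, -0.0, -1.0]]
wrist_force: [-0.2, 0.8, 2.8]
grip_width: 0.503
grasp_force: 25.0
```

>>> servo_tool(commands=[[0.035, 0, 0, -0.02, 0, 0, 0], [0.035, 0, 0, -0.05, 0, 0, 0], [0.035, 0, 0, -0.08, 0, 0, 0], [0.035, 0, 0.02, -0.1, 0, 0, 0], [0.035, 0, 0.05, -0.11, 0, 0, 0], [0.035, 0, 0.085, -0.11, 0, 0, 0], [0.035, 0, 0.12, -0.11, 0, 0, 0], [0.035, 0, 0.155, -0.11, 0, 0, 0], [0.035, -0.005, 0.19, -0.11, 0, 0, 0], [0.035, -0.01, 0.225, -0.11, 0, 0, 0]])

```text
time_s: 8.02
position: [0.4244, -0.0899, 0.1528]
eef_rot: [[1.0, 0.0, 0.0], [0.0, -1.0, -0.0], [0.0, 0.0, -1.0]]
wrist_force: [1.4, 0.5, -1.6]
grip_width: 0.499
grasp_force: 25.0
```

>>> servo_tool(commands=[[0.035, -0.003, 0.035, 0, 0, 0, 0], [0.035, -0.006, 0.07, 0, 0, 0, 0], [0.035, -0.01, 0.105, 0, 0, 0, 0], [0.035, -0.012, 0.14, 0, 0, 0, 0], [0.035, -0.013, 0.165, 0, 0, 0, 0], [0.035, -0.013, 0.183, 0, 0, 0, 0], [0.035, -0.013, 0.191, 0, 0, 0, 0], [0.035, -0.013, 0.191, 0, 0, 0, 0], [0.035, -0.013, 0.191, 0, 0, 0, 0]])

```text
time_s: 8.77
position: [0.4114, -0.2788, 0.1524]
eef_rot: [[1.0, -0.001, -0.001], [-0.001, -1.0, 0.001], [-0.001, -0.001, -1.0]]
wrist_force: [1.3, 0.3, -1.2]
grip_width: 0.502
grasp_force: 25.0
```

```bash
python3 - <<'E'
from look import *
d=look("w5");f=d["frame"]
u0,v0,u1,v1=200,150,440,330
cv2.imwrite("pics/w5c.png",cv2.resize(f[v0:v1,u0:u1],None,fx=2.5,fy=2.5))
E
```

```text
8.82 [ 0.4114 -0.2783  0.1525] [-35.5  19.4 112.4   0.   48.2  54.5] 0.501
```

View pics/w5c.png

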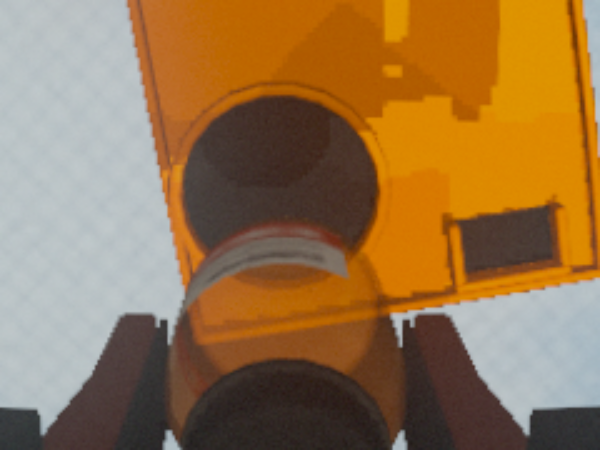

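The crop shows the bottle held upright, and the orange bottle well centre is at about crop (281,191), image (312,226). Converting that to a world point.

```bash
python3 - <<'E'
from h import *
d=dict(np.load("w5.npz"))
print(plane(wray(d,312.3,226.3),.006), plane(wray(d,312.3,226.3),.012), tri(wray(d,312.3,226.3),ray(dict(np.load("top0.npz")),437.9,277.9)))
E
```

```text
[ 0.41207289 -0.27920621  0.006     ] [ 0.41345001 -0.27922187  0.012     ] (array([ 0.41237947, -0.27830869,  0.00424433]), np.float64(0.0011297314391020988))
```

>>> servo_tool(commands=[[0.035, 0.001, 0, 0.025, 0, 0, 0], [0.035, 0.001, 0, 0.05, 0, 0, 0], [0.035, 0.001, 0, 0.072, 0, 0, 0], [0.035, 0.001, 0, 0.088, 0, 0, 0], [0.035, 0.001, 0, 0.097, 0, 0, 0], [0.035, 0.001, 0, 0.102, 0, 0, 0], [0.035, 0.001, 0, 0.102, 0, 0, 0], [0.035, 0.001, 0, 0.102, 0, 0, 0]])

```text
time_s: 9.48
position: [0.4133, -0.2792, 0.0513]
eef_rot: [[1.0, 0.001, 0.0], [0.001, -1.0, -0.0], [0.0, 0.0, -1.0]]
wrist_force: [0.4, -0.4, -0.3]
grip_width: 0.497
grasp_force: 25.0
```

>>> servo_tool(commands=[[0.046, 0, 0, 0.001, 0, 0, 0], [0.05, 0, 0, 0, 0, 0, 0], [0.06, 0, 0, 0, 0, 0, 0], [0.07, 0, 0, 0, 0, 0, 0], [0.07, 0, 0, 0, 0, 0, 0], [0.07, 0, 0, -0.02, 0, 0, 0], [0.06, 0, 0, -0.05, 0, 0, 0], [0.05, 0, 0, -0.08, 0, 0, 0], [0.05, 0, 0, -0.11, 0, 0, 0], [0.05, 0, 0, -0.11, 0, 0, 0]])

```text
time_s: 10.32
position: [0.4156, -0.2814, 0.166]
eef_rot: [[1.0, -0.0, 0.007], [-0.0, -1.0, -0.005], [0.007, 0.005, -1.0]]
wrist_force: [1.2, -0.5, 0.4]
grip_width: 0.578
grasp_force: 0.0
```

```bash
python3 - <<'E'
from look import *
d=look("w6")
E
```

```text
10.37 [ 0.4146 -0.2807  0.1637] [-35.5  18.5 111.8   0.   49.3  54.6] 0.573
```

>>> servo_tool(commands=[[0.05, 0.004, -0.04, 0, 0, 0, 0], [0.05, 0.008, -0.08, 0, 0, 0, 0], [0.05, 0.012, -0.12, 0, 0, 0, 0], [0.05, 0.016, -0.16, 0.02, 0, 0, 0], [0.05, 0.02, -0.2, 0.04, 0, 0, 0], [0.05, 0.024, -0.24, 0.06, 0, 0, 0], [0.05, 0.027, -0.269, 0.07, 0, 0, 0], [0.05, 0.027, -0.269, 0.07, 0, 0, 0], [0.05, 0.027, -0.269, 0.07, 0, 0, 0]])

```text
time_s: 11.12
position: [0.4385, -0.0086, 0.0891]
eef_rot: [[1.0, 0.004, -0.004], [0.004, -1.0, 0.0], [-0.004, -0.0, -1.0]]
wrist_force: [-0.5, 1.3, -0.8]
grip_width: 0.568
grasp_force: 0.0
```

```bash
python3 - <<'E'
from look import *
d=look("w7");f=d["frame"]
A=blob(f,(270,200,360,310),(0,130,60),(8,255,255));print(A[:3],plane(wray(d,*A[0]),.041),tri(wray(d,*A[0]),ray(dict(np.load("top0.npz")),329,268.6)))
E
```

```text
11.17 [ 0.4391 -0.0099  0.0898] [ -2.8  22.1 121.2  -0.   36.9  87.1] 0.566Traceback (most recent call last):
  File "<stdin>", line 3, in <module>
  File "h.py", line 19, in blob
    c=max(c,key=cv2.contourArea)+np.array([u0,v0]); M=cv2.moments(c)
      ~~~^^^^^^^^^^^^^^^^^^^^^^^
ValueError: max() iterable argument is empty
```

```bash
python3 - <<'E'
from h import *
d=dict(np.load("w7.npz"));f=d["frame"]
for lo,hi in(((0,110,30),(9,255,255)),((168,110,30),(180,255,255))):
    m=cv2.inRange(cv2.cvtColor(f[:300],cv2.COLOR_BGR2HSV),lo,hi)
    n,l,s,c=cv2.connectedComponentsWithStats(m)
    for i in range(1,n):
        if s[i][4]>60: print(lo,s[i],c[i].round(1),plane(wray(d,*c[i]),.041).round(4))
E
```

```text
(0, 110, 30) [601 255  30  45 313] [610.5 276.1] [ 0.425  -0.2435  0.041 ]
(168, 110, 30) [306 246  27  27 512] [318.7 259.3] [ 0.4414 -0.0132  0.041 ]
```

>>> servo_tool(commands=[[0.05, 0.002, 0.002, 0.025, 0, 0, 0], [0.05, 0.002, 0.002, 0.045, 0, 0, 0], [0.05, 0.002, 0.002, 0.06, 0, 0, 0], [0.05, 0.002, 0.002, 0.069, 0, 0, 0], [0.05, 0.002, 0.002, 0.069, 0, 0, 0], [0.04, 0.002, 0.002, 0.069, 0, 0, 0], [0.03, 0.002, 0.002, 0.069, 0, 0, 0], [0.022, 0.002, 0.002, 0.069, 0, 0, 0], [0.014, 0.002, 0.002, 0.069, 0, 0, 0], [0.01, 0.002, 0.002, 0.069, 0, 0, 0]], force=12)

```text
time_s: 12.0
position: [0.4424, -0.0125, 0.0224]
eef_rot: [[1.0, -0.0, 0.001], [-0.0, -1.0, -0.0], [0.001, 0.0, -1.0]]
wrist_force: [-0.2, 0.1, 0.2]
grip_width: 0.229
grasp_force: 0.0
```

>>> servo_tool(commands=[[0.01, 0, 0, 0, 0, 0, 0], [0.01, 0, 0, 0, 0, 0, 0], [0.01, 0, 0, 0, 0, 0, 0], [0.01, 0, 0, 0, 0, 0, 0]])

```text
time_s: 12.33
position: [0.4424, -0.0124, 0.0221]
eef_rot: [[1.0, -0.0, 0.001], [-0.0, -1.0, -0.0], [0.001, 0.0, -1.0]]
wrist_force: [0.1, 0.2, 5.9]
grip_width: 0.192
grasp_force: 12.0
```

>>> servo_tool(commands=[[0.01, 0, 0, -0.02, 0, 0, 0], [0.01, 0, 0, -0.055, 0, 0, 0], [0.01, 0, 0, -0.09, 0, 0, 0], [0.01, 0, -0.02, -0.12, 0, 0, 0], [0.01, 0.005, -0.055, -0.13, 0, 0, 0], [0.01, 0.01, -0.09, -0.13, 0, 0, 0], [0.01, 0.015, -0.125, -0.13, 0, 0, 0], [0.01, 0.02, -0.16, -0.13, 0, 0, 0], [0.01, 0.025, -0.195, -0.13, 0, 0, 0], [0.01, 0.03, -0.23, -0.13, 0, 0, 0]])

```text
time_s: 13.17
position: [0.4715, 0.2193, 0.1517]
eef_rot: [[1.0, 0.0, -0.0], [0.0, -1.0, -0.0], [-0.0, 0.0, -1.0]]
wrist_force: [0.2, 0.3, 0.0]
grip_width: 0.196
grasp_force: 12.0
```

>>> servo_tool(commands=[[0.01, 0.01, -0.035, 0, 0, 0, 0], [0.01, 0.02, -0.07, 0.01, 0, 0, 0], [0.01, 0.03, -0.105, 0.03, 0, 0, 0], [0.01, 0.037, -0.128, 0.05, 0, 0, 0], [0.01, 0.038, -0.138, 0.06, 0, 0, 0], [0.01, 0.038, -0.138, 0.06, 0, 0, 0], [0.01, 0.038, -0.138, 0.06, 0, 0, 0]])

```text
time_s: 13.75
position: [0.5088, 0.3546, 0.0909]
eef_rot: [[1.0, 0.001, -0.002], [0.001, -1.0, -0.002], [-0.002, 0.002, -1.0]]
wrist_force: [-0.5, -1.4, 0.5]
grip_width: 0.192
grasp_force: 12.0
```

```bash
python3 - <<'E'
from look import *
d=look("w8");f=d["frame"]
A=blob(f,(270,215,350,278),(0,0,0),(180,255,60));print(A[0],A[1:3],plane(wray(d,*A[0]),.006))
cv2.imwrite("pics/w8c.png",cv2.resize(f[150:350,180:460],None,fx=2.5,fy=2.5))
E
```

```text
13.8 [0.5093 0.3543 0.0918] [ 33.7  33.5  98.3  -0.   48.4 123.8] 0.191
(316.25659731604065, 245.2933441412231) (1850.5, (290, 222, 53, 47)) [0.50993753 0.35108835 0.006     ]
```

View pics/w8c.png

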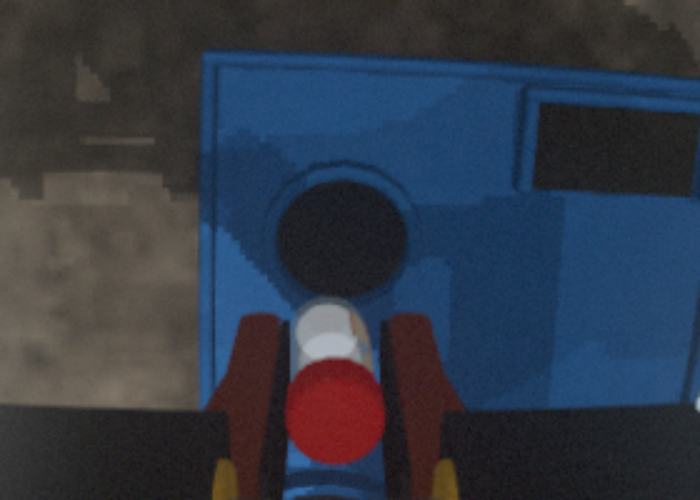

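Red vial is held at crop (333,340). The blue vial well centre is at crop (342,239), image (317,246), i.e. (0.510,0.352). The TCP is within 3 mm of it.

>>> servo_tool(commands=[[0.01, 0.001, 0.001, 0.02, 0, 0, 0], [0.01, 0.001, 0.001, 0.035, 0, 0, 0], [0.01, 0.001, 0.001, 0.048, 0, 0, 0], [0.01, 0.001, 0.001, 0.057, 0, 0, 0], [0.01, 0.001, 0.001, 0.0625, 0, 0, 0], [0.01, 0.001, 0.001, 0.0625, 0, 0, 0], [0.01, 0.001, 0.001, 0.0625, 0, 0, 0]])

```text
time_s: 14.38
position: [0.5112, 0.3544, 0.0296]
eef_rot: [[1.0, -0.0, 0.0], [-0.0, -1.0, 0.0], [0.0, -0.0, -1.0]]
wrist_force: [0.8, -0.0, -0.4]
grip_width: 0.194
grasp_force: 12.0
```

>>> servo_tool(commands=[[0.018, 0, 0, 0.001, 0, 0, 0], [0.022, 0, 0, 0, 0, 0, 0], [0.03, 0, 0, 0, 0, 0, 0], [0.045, 0, 0, 0, 0, 0, 0], [0.045, 0, 0, 0, 0, 0, 0], [0.045, 0, 0, -0.02, 0, 0, 0], [0.045, 0, 0, -0.05, 0, 0, 0], [0.045, 0, 0, -0.08, 0, 0, 0], [0.06, 0, 0, -0.11, 0, 0, 0], [0.0878, 0, 0, -0.13, 0, 0, 0]])

```text
time_s: 15.22
position: [0.5118, 0.3551, 0.1622]
eef_rot: [[1.0, -0.0, 0.002], [-0.0, -1.0, 0.002], [0.002, -0.002, -1.0]]
wrist_force: [0.5, 0.5, -0.3]
grip_width: 0.626
grasp_force: 0.0
```

```bash
python3 - <<'E'
from look import *
d=look("w9")
cv2.imwrite("pics/w9c.png",d["frame"][130:330,180:460])
E
```

```text
15.27 [0.5134 0.3562 0.1657] [ 33.7  27.9  96.1  -0.   55.6 123.7] 0.67
```

View pics/w9c.png

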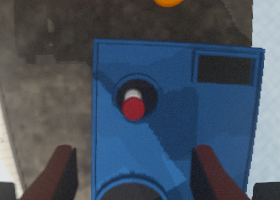

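Red vial stands in its well: crop base (134,95), well centre (136,95). Next, the green bottle.

>>> servo_tool(commands=[[0.0878, 0.003, 0.04, 0, 0, 0, 0], [0.0878, 0.006, 0.08, 0, 0, 0, 0], [0.0878, 0.009, 0.12, 0, 0, 0, 0], [0.0878, 0.012, 0.16, 0, 0, 0, 0], [0.0878, 0.015, 0.2, 0, 0, 0, 0], [0.0878, 0.018, 0.24, 0, 0, 0, 0], [0.0878, 0.02, 0.28, 0, 0, 0, 0], [0.0878, 0.022, 0.32, 0, 0, 0, 0], [0.0878, 0.022, 0.343, 0, 0, 0, 0], [0.0878, 0.022, 0.343, 0, 0, 0, 0]])

```text
time_s: 16.1
position: [0.5327, 0.0077, 0.1591]
eef_rot: [[1.0, -0.004, -0.0], [-0.004, -1.0, -0.001], [-0.0, 0.001, -1.0]]
wrist_force: [0.4, -0.2, -0.8]
grip_width: 1.003
grasp_force: 0.0
```

>>> servo_tool(commands=[[0.0878, 0, 0, 0, 0, 0, 0], [0.0878, 0, 0, 0, 0, 0, 0]])

```text
time_s: 16.27
position: [0.5328, 0.012, 0.1591]
eef_rot: [[1.0, -0.001, -0.0], [-0.001, -1.0, 0.0], [-0.0, -0.0, -1.0]]
wrist_force: [-0.3, 0.9, 0.3]
grip_width: 0.996
grasp_force: 0.0
```

```bash
python3 - <<'E'
from look import *
d=look("w10");f=d["frame"];T=dict(np.load("top0.npz"))
A=blob(f,(250,200,400,310),(40,80,30),(88,255,255));print(A[:3],plane(wray(d,*A[0]),.086),tri(wray(d,*A[0]),ray(T,318.1,228)))
E
```

```text
16.32 [0.5328 0.0125 0.1591] [1.000e-01 2.160e+01 1.078e+02 0.000e+00 5.070e+01 9.000e+01] 0.999
((313.84005118362126, 247.80230326295586), 1563.0, (290, 222, 47, 50)) [0.53576253 0.01035641 0.086     ] (array([0.53497027, 0.01194418, 0.08329335]), np.float64(0.001593826344410884))
```

>>> servo_tool(commands=[[0.0878, 0.002, 0, 0.03, 0, 0, 0], [0.0878, 0.002, 0, 0.06, 0, 0, 0], [0.0878, 0.002, 0, 0.085, 0, 0, 0], [0.0878, 0.002, 0, 0.105, 0, 0, 0], [0.0878, 0.002, 0, 0.115, 0, 0, 0], [0.08, 0.002, 0, 0.115, 0, 0, 0], [0.065, 0.002, 0, 0.115, 0, 0, 0], [0.055, 0.002, 0, 0.115, 0, 0, 0], [0.045, 0.002, 0, 0.115, 0, 0, 0], [0.035, 0.002, 0, 0.115, 0, 0, 0]], force=25)

```text
time_s: 17.15
position: [0.5358, 0.0116, 0.0455]
eef_rot: [[1.0, -0.0, 0.002], [-0.0, -1.0, -0.0], [0.002, -0.0, -1.0]]
wrist_force: [0.2, -0.0, 0.7]
grip_width: 0.661
grasp_force: 0.0
```

>>> servo_tool(commands=[[0.033, 0, 0, 0, 0, 0, 0], [0.033, 0, 0, 0, 0, 0, 0], [0.033, 0, 0, 0, 0, 0, 0], [0.033, 0, 0, 0, 0, 0, 0], [0.033, 0, 0, 0, 0, 0, 0]])

```text
time_s: 17.57
position: [0.5353, 0.0116, 0.0448]
eef_rot: [[1.0, -0.0, 0.001], [-0.0, -1.0, 0.0], [0.001, -0.0, -1.0]]
wrist_force: [-1.0, 0.6, 6.2]
grip_width: 0.485
grasp_force: 25.0
```

>>> servo_tool(commands=[[0.033, 0, 0, -0.02, 0, 0, 0], [0.033, 0, 0, -0.055, 0, 0, 0], [0.033, 0, 0, -0.09, 0, 0, 0], [0.033, -0.005, -0.005, -0.12, 0, 0, 0], [0.033, -0.02, -0.03, -0.13, 0, 0, 0], [0.033, -0.035, -0.06, -0.13, 0, 0, 0], [0.033, -0.05, -0.09, -0.13, 0, 0, 0], [0.033, -0.065, -0.12, -0.13, 0, 0, 0], [0.033, -0.08, -0.155, -0.13, 0, 0, 0], [0.033, -0.095, -0.19, -0.13, 0, 0, 0]])

```text
time_s: 18.4
position: [0.4387, 0.2024, 0.1741]
eef_rot: [[1.0, -0.001, -0.0], [-0.001, -1.0, -0.0], [-0.0, 0.0, -1.0]]
wrist_force: [1.2, 0.8, -1.6]
grip_width: 0.481
grasp_force: 25.0
```

>>> servo_tool(commands=[[0.033, -0.01, -0.035, 0, 0, 0, 0], [0.033, -0.02, -0.07, 0, 0, 0, 0], [0.033, -0.03, -0.105, 0.01, 0, 0, 0], [0.033, -0.035, -0.13, 0.02, 0, 0, 0], [0.033, -0.039, -0.15, 0.02, 0, 0, 0], [0.033, -0.039, -0.157, 0.02, 0, 0, 0], [0.033, -0.039, -0.157, 0.02, 0, 0, 0], [0.033, -0.039, -0.157, 0.02, 0, 0, 0]])

```text
time_s: 19.07
position: [0.4009, 0.358, 0.154]
eef_rot: [[1.0, 0.0, -0.0], [0.0, -1.0, -0.001], [-0.0, 0.001, -1.0]]
wrist_force: [0.1, 0.2, -1.1]
grip_width: 0.481
grasp_force: 25.0
```

```bash
python3 - <<'E'
from look import *
d=look("w11");f=d["frame"]
cv2.imwrite("pics/w11c.png",cv2.resize(f[140:340,180:460],None,fx=2.5,fy=2.5))
E
```

```text
19.12 [0.401  0.3576 0.1542] [ 40.5  22.3 107.4  -0.   50.3 130.5] 0.486
```

View pics/w11c.png

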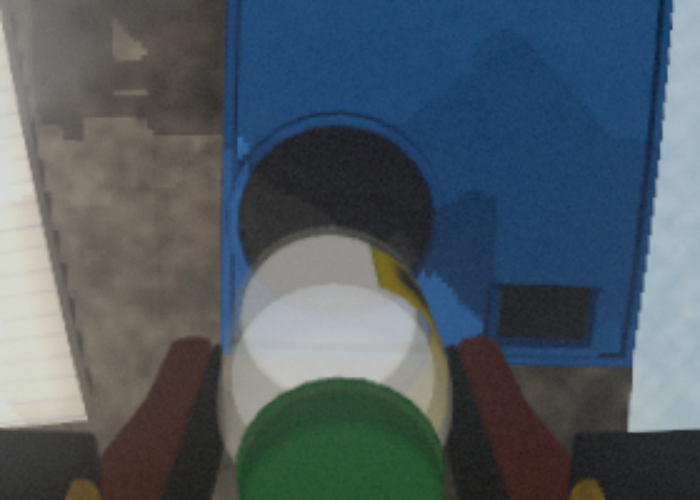

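Green bottle is held upright. The blue bottle well centre is at about crop (336,220), image (314.6,228).

```bash
python3 - <<'E'
from h import *
d=dict(np.load("w11.npz"))
print(plane(wray(d,314.6,228),.006), tri(wray(d,314.6,228),ray(dict(np.load("top0.npz")),178,289.8)))
E
```

```text
[0.39969932 0.35538434 0.006     ] (array([0.4018097 , 0.35669226, 0.02012006]), np.float64(0.0016913236164983337))
```

>>> servo_tool(commands=[[0.033, 0, 0, 0.025, 0, 0, 0], [0.033, 0, 0, 0.05, 0, 0, 0], [0.033, 0, 0, 0.072, 0, 0, 0], [0.033, 0, 0, 0.088, 0, 0, 0], [0.033, 0, 0, 0.097, 0, 0, 0], [0.033, 0, 0, 0.102, 0, 0, 0], [0.033, 0, 0, 0.102, 0, 0, 0], [0.033, 0, 0, 0.102, 0, 0, 0]])

```text
time_s: 19.78
position: [0.4016, 0.3584, 0.0529]
eef_rot: [[1.0, -0.001, 0.001], [-0.001, -1.0, 0.0], [0.001, -0.0, -1.0]]
wrist_force: [-0.5, 0.4, -1.1]
grip_width: 0.484
grasp_force: 25.0
```

>>> servo_tool(commands=[[0.044, 0, 0, 0.001, 0, 0, 0], [0.05, 0, 0, 0, 0, 0, 0], [0.06, 0, 0, 0, 0, 0, 0], [0.07, 0, 0, 0, 0, 0, 0], [0.07, 0, 0, 0, 0, 0, 0], [0.07, 0, 0, -0.02, 0, 0, 0], [0.06, 0, 0, -0.05, 0, 0, 0], [0.05, 0, 0, -0.08, 0, 0, 0], [0.05, 0, 0, -0.11, 0, 0, 0], [0.05, 0, 0, -0.11, 0, 0, 0]])

```text
time_s: 20.62
position: [0.4036, 0.3609, 0.1678]
eef_rot: [[1.0, -0.0, 0.007], [-0.0, -1.0, 0.006], [0.007, -0.006, -1.0]]
wrist_force: [1.5, -0.2, 0.3]
grip_width: 0.573
grasp_force: 0.0
```

>>> servo_tool(commands=[[0.05, 0.02, 0.035, 0, 0, 0, -0.05], [0.05, 0.04, 0.07, 0, 0, 0, -0.1], [0.05, 0.06, 0.105, 0, 0, 0, -0.15], [0.05, 0.08, 0.14, 0, 0, 0, -0.2], [0.05, 0.1, 0.175, 0, 0, 0, -0.222], [0.05, 0.12, 0.21, 0, 0, 0, -0.222], [0.05, 0.14, 0.245, 0, 0, 0, -0.222], [0.05, 0.16, 0.28, 0, 0, 0, -0.222], [0.05, 0.16, 0.3, 0.02, 0, 0, -0.222], [0.05, 0.16, 0.3, 0.02, 0, 0, -0.222]])

```text
time_s: 21.45
position: [0.56, 0.0547, 0.1395]
eef_rot: [[0.976, 0.216, -0.003], [0.216, -0.976, -0.001], [-0.004, 0.0, -1.0]]
wrist_force: [-0.8, -0.5, -0.5]
grip_width: 0.57
grasp_force: 0.0
```

```bash
python3 - <<'E'
from look import *
d=look("w12");f=d["frame"]
S=dict(np.load("side0.npz"))
for u,v in((175,102),(150,130),(120,160),(60,210),(180,180),(160,165),(190,250),(10,290)):
    z=S["z_map"][v,u];E=S["extrinsics"];print((u,v),(cen(E)+E[:3,:3].T@(np.array([(u-S["cx"])/S["fx"],-(v-S["cy"])/S["fy"],-1])*z)).round(3))
E
```

```text
21.5 [0.5597 0.0565 0.1404] [  4.6  25.4 104.5   0.   50.2  82.1] 0.572
(175, 102) [0.649 0.276 0.419]
(150, 130) [0.649 0.348 0.417]
(120, 160) [0.649 0.415 0.418]
(60, 210) [0.654 0.5   0.421]
(180, 180) [ 0.896 -0.345  0.003]
(160, 165) [0.67  0.29  0.354]
(190, 250) [ 0.784 -0.054  0.002]
(10, 290) [0.865 0.328 0.196]
```

View pics/w12.png

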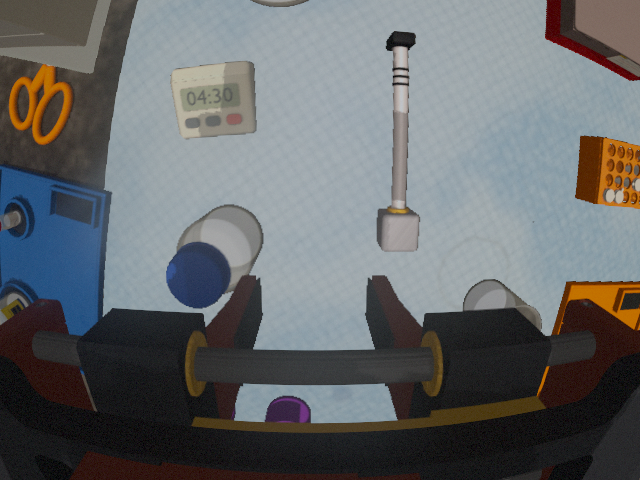

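Probe in the wrist view: head (398,231), collar (398,210), shaft running up to the tail (401,41). It is parallel to the tool's x axis. Blue bottle cap (198,275), timer (214,98), beaker (497,300); the shelf edge is at x ≈ 0.65, z ≈ 0.42, so I'll stay low here.

```bash
python3 - <<'E'
from h import *
d=dict(np.load("w12.npz"));f=d["frame"]
a=plane(wray(d,398.5,205),.018);b=plane(wray(d,401,60),.018);e=(a-b)[:2]/np.linalg.norm((a-b)[:2])
t=plane(wray(d,401,41),.028);h=plane(wray(d,398.5,232),.03)
print(a,b,np.degrees(np.arctan2(e[1],e[0])),h,t,np.linalg.norm(h-t));print("grasp",h[:2]-e*.038,t[:2]+e*.112, "collar-", a[:2]-e*.022)
T=dict(np.load("top0.npz"));print("head h",tri(wray(d,398.5,232),ray(T,327.2,213.5)),"tail",tri(wray(d,401,41),ray(T,311.8,155)))
E
```

```text
[ 0.59734488 -0.00712154  0.018     ] [0.70901136 0.01750056 0.018     ] -167.56543147482637 [ 0.57847602 -0.0095038   0.03      ] [0.72111644 0.02234585 0.028     ] 0.14616665265110307
grasp [ 0.61558464 -0.00132147] [ 0.61174368 -0.0017705 ] collar- [ 0.61882881 -0.0023844 ]
head h (array([ 0.57734599, -0.01018565,  0.02599024]), np.float64(0.0005997000427945063)) tail (array([0.72104629, 0.02354494, 0.03196047]), np.float64(0.001313984857442241))
```

>>> servo_tool(commands=[[0.05, 0.01, 0.025, 0, 0, 0, 0], [0.05, 0.02, 0.05, 0.02, 0, 0, 0], [0.05, 0.03, 0.068, 0.045, 0, 0, 0], [0.05, 0.04, 0.068, 0.07, 0, 0, 0], [0.05, 0.0405, 0.068, 0.08, 0, 0, 0], [0.05, 0.0405, 0.068, 0.08, 0, 0, 0], [0.05, 0.0405, 0.068, 0.08, 0, 0, 0]])

```text
time_s: 22.08
position: [0.6144, 0.0023, 0.0622]
eef_rot: [[0.975, 0.221, -0.002], [0.221, -0.975, 0.0], [-0.002, -0.001, -1.0]]
wrist_force: [0.2, -0.8, 0.4]
grip_width: 0.569
grasp_force: 0.0
```

```bash
python3 - <<'E'
from look import *
d=look("w13");f=d["frame"]
cv2.imwrite("pics/w13c.png",cv2.resize(f[100:400,160:480],None,fx=1.8,fy=1.8))
print(cen(d["extrinsics"]))
for v in(200,150,100):  # dark/bright edges of shaft row
    row=f[v,250:380].astype(int);print(v,np.round((row[:,0]-row[:,2])[::4]))
E
```

```text
22.13 [0.6151 0.0022 0.0631] [-0.9 35.5 99.5  0.  44.9 76.3] 0.57
[0.68431883 0.01706383 0.22456633]
200 [ 18  13  13  16  16  16  18  17  18  21  20  19  17  19  19  15  -9 -11
  -9  -9  -7  15  15  14  13  12  12  14  13  13  13  14  14]
150 [ 17  15  14  15  16  17  15  15  15  15  16  17  15  13  14  13 -10 -10
 -14 -11  -8  16  14  13  14  13  14  14  12  15  14  12  12]
100 [ 13  14  14  14  13  15  13  13  14  14  14  14  14  12  14  11  -9 -10
 -13 -14  -9  14  13  13  12  12  14  11  14  13  14  15  14]
```

View pics/w13c.png

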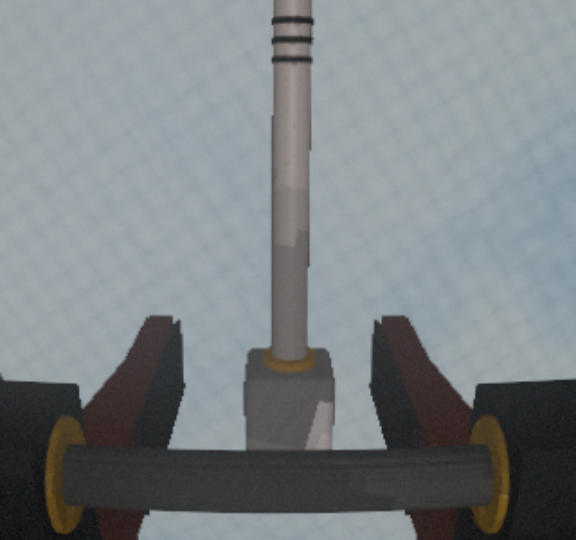

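The shaft lies between the open fingers: collar at crop (290,357), finger gap centre at crop (277,330). The shaft is slightly to the right of centre.

```bash
python3 - <<'E'
from h import *
d=dict(np.load("w13.npz"))
c=plane(wray(d,160+290/1.8,100+352/1.8),.021); s=plane(wray(d,322.5,150),.018);s2=plane(wray(d,322.5,250),.018)
print("collar",c,"shaft",s,s2); p=np.array([.6151,.0022]);R=np.array([[.9753,.2207],[.2207,-.9753]])
for q in(c,s,s2): print(((q[:2]-p)@R*1000).round(1))
E
```

```text
collar [ 0.598318   -0.00731527  0.021     ] shaft [0.68112827 0.01102954 0.018     ] [ 0.62526451 -0.00191176  0.018     ]
[-18.5   5.6]
[66.3  6. ]
[9.  6.3]
```

>>> servo_tool(commands=[[0.05, 0, 0.005, 0.015, 0, 0, 0], [0.05, 0, 0.005, 0.03, 0, 0, 0], [0.05, 0, 0.005, 0.042, 0, 0, 0], [0.05, 0, 0.005, 0.051, 0, 0, 0], [0.05, 0, 0.005, 0.056, 0, 0, 0], [0.05, 0, 0.005, 0.058, 0, 0, 0], [0.05, 0, 0.005, 0.058, 0, 0, 0], [0.05, 0, 0.005, 0.058, 0, 0, 0]])

```text
time_s: 22.8
position: [0.6168, -0.0038, 0.0045]
eef_rot: [[0.976, 0.22, 0.001], [0.22, -0.976, 0.0], [0.0, 0.0, -1.0]]
wrist_force: [-1.0, -0.4, -0.3]
grip_width: 0.571
grasp_force: 0.0
```

>>> servo_tool(commands=[[0.04, -0.002, 0, 0, 0, 0, 0], [0.025, -0.002, 0, 0, 0, 0, 0], [0.016, -0.002, 0, 0, 0, 0, 0], [0.008, -0.002, 0, 0, 0, 0, 0], [0.004, -0.002, 0, 0, 0, 0, 0], [0.004, -0.002, 0, 0, 0, 0, 0], [0.004, -0.002, 0, 0, 0, 0, 0], [0.004, -0.002, 0, 0, 0, 0, 0], [0.004, -0.002, 0, 0, 0, 0, 0], [0.004, -0.002, 0, 0, 0, 0, 0]], force=45)

```text
time_s: 23.63
position: [0.6146, -0.004, 0.0044]
eef_rot: [[0.976, 0.22, 0.0], [0.22, -0.976, 0.0], [0.0, -0.0, -1.0]]
wrist_force: [-0.8, 2.3, 4.0]
grip_width: 0.121
grasp_force: 45.0
```

>>> servo_tool(commands=[[0.004, 0, 0, -0.005, 0, 0, 0], [0.004, 0, 0, -0.012, 0, 0, 0], [0.004, 0, 0, -0.02, 0, 0, 0], [0.004, 0, 0, -0.03, 0, 0, 0], [0.004, 0, 0, -0.04, 0, 0, 0], [0.004, 0, 0, -0.04, 0, 0, 0], [0.004, 0, 0, -0.04, 0, 0, 0]])

```text
time_s: 24.22
position: [0.6153, -0.0043, 0.0455]
eef_rot: [[0.976, 0.22, 0.002], [0.22, -0.976, -0.0], [0.002, 0.001, -1.0]]
wrist_force: [-0.1, -0.1, -3.1]
grip_width: 0.125
grasp_force: 45.0
```

```bash
python3 - <<'E'
from look import *
d=look("w14");f=d["frame"];s=r.state();print(s["grasp_force"],s["wrist_force"],s["ft_torque"])
S=look("s14","side")
cv2.imwrite("pics/s14c.png",cv2.resize(S["frame"][190:330,180:400],None,fx=3,fy=3))
E
```

```text
24.27 [ 0.6148 -0.0042  0.0448] [-1.5 37.1 99.8 -0.  43.  75.8] 0.122
44.99940276145935 [ 0.16434461  0.72092154 -2.08426903] [0.02179985 0.11562489 0.000869  ]
24.32 [ 0.6144 -0.0042  0.0443] [-1.5 37.1 99.8 -0.  43.  75.8] 0.125
```

View pics/s14c.png

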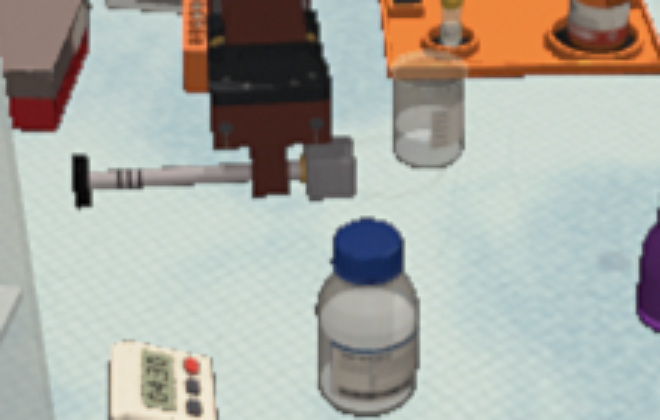

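The crop shows the probe lifted level: tail (82,182), head (330,170), the same slope it had on the bench. Amber bottle and yellow vial stand in the orange wells at (600,20) and (450,25). That was the last of the 14 allowed pictures, so from here I go on numbers only. Next: draw back from the shelf while rising, then turn half round.

>>> servo_tool(commands=[[0.004, -0.005, -0.001, -0.012, 0, 0, 0], [0.004, -0.018, -0.004, -0.024, 0, 0, 0], [0.004, -0.031, -0.007, -0.036, 0, 0, 0], [0.004, -0.044, -0.01, -0.048, 0, 0, 0], [0.004, -0.057, -0.013, -0.06, 0, 0, 0], [0.004, -0.07, -0.016, -0.072, 0, 0, 0], [0.004, -0.083, -0.019, -0.084, 0, 0, 0], [0.004, -0.096, -0.022, -0.095, 0, 0, 0], [0.004, -0.107, -0.024, -0.103, 0, 0, 0], [0.004, -0.112, -0.025, -0.108, 0, 0, 0]])

```text
time_s: 25.15
position: [0.498, -0.0044, 0.1533]
eef_rot: [[0.975, 0.22, -0.001], [0.22, -0.975, 0.0], [-0.0, -0.0, -1.0]]
wrist_force: [0.4, 0.1, -2.6]
grip_width: 0.126
grasp_force: 45.0
```

>>> servo_tool(commands=[[0.004, 0, 0, 0, 0, 0, -0.05], [0.004, 0, 0, 0, 0, 0, -0.14], [0.004, 0, 0, 0, 0, 0, -0.24], [0.004, 0, 0, 0, 0, 0, -0.34], [0.004, 0, 0, 0, 0, 0, -0.44], [0.004, 0, 0, 0, 0, 0, -0.54], [0.004, 0, 0, 0, 0, 0, -0.64], [0.004, 0, 0, 0, 0, 0, -0.74], [0.004, 0, 0, 0, 0, 0, -0.84], [0.004, 0, 0, 0, 0, 0, -0.94]])

```text
time_s: 25.98
position: [0.4996, -0.0045, 0.1523]
eef_rot: [[0.393, 0.919, -0.0], [0.919, -0.393, 0.0], [-0.0, -0.0, -1.0]]
wrist_force: [-0.6, 0.6, -2.5]
grip_width: 0.126
grasp_force: 45.0
```

>>> servo_tool(commands=[[0.004, 0, 0, 0, 0, 0, -0.1], [0.004, 0, 0, 0, 0, 0, -0.2], [0.004, 0, 0, 0, 0, 0, -0.3], [0.004, 0, 0, 0, 0, 0, -0.4], [0.004, 0, 0, 0, 0, 0, -0.5], [0.004, 0, 0, 0, 0, 0, -0.6], [0.004, 0, 0, 0, 0, 0, -0.7], [0.004, 0, 0, 0, 0, 0, -0.78], [0.004, 0, 0, 0, 0, 0, -0.84], [0.004, 0, 0, 0, 0, 0, -0.86]])

```text
time_s: 26.82
position: [0.4996, -0.0045, 0.1523]
eef_rot: [[-0.438, 0.899, -0.0], [0.899, 0.438, -0.0], [0.0, -0.0, -1.0]]
wrist_force: [-0.2, -0.4, -2.4]
grip_width: 0.12
grasp_force: 45.0
```

```bash
python3 - <<'E'
from look import *
s=r.state();print(s["position"],s["eef_rot"].round(3),s["q"].round(1),s["wrist_force"],s["ft_torque"],s["grip_width"])
print("yaw",np.degrees(np.arctan2(s["eef_rot"][1,0],s["eef_rot"][0,0])))
S=look("s15","side"); T=look("t15","top")
# probe slope: side view z of dark tail foot vs depth
z=T["z_map"];hgt=[]
R=T["extrinsics"][:3,:3]
vv,uu=np.mgrid[0:480,0:640];P=np.stack([(uu-T["cx"])/T["fx"]*z,-(vv-T["cy"])/T["fy"]*z,-z],-1)@R+cen(T["extrinsics"])
m=(P[...,2]>.115)&(P[...,2]<.19)&(z>0)&(P[...,0]>.25)&(P[...,0]<.7)&(abs(P[...,1])<.25)
Q=P[m];print(len(Q)); 
for a in np.linspace(.3,.68,20):
    k=Q[abs(Q[:,0]-a)<.01]; 
    if len(k): print(round(a,2),len(k),k.min(0).round(3),k.max(0).round(3))
E
```

```text
[ 0.49962128 -0.00445434  0.15228064] [[-0.438  0.899 -0.   ]
 [ 0.899  0.438 -0.   ]
 [ 0.    -0.    -1.   ]] [ -1.9  19.7 112.1  -0.   48.3 -27.9] [-0.15959993 -0.3830498  -2.43929455] [-0.02637443 -0.08466402  0.01070395] 0.12011515303333704
yaw 115.99066663740498
26.87 [ 0.4997 -0.0044  0.1523] [ -1.9  19.7 112.1   0.   48.3 -27.8] 0.125
26.92 [ 0.4997 -0.0044  0.1523] [ -1.9  19.7 112.1  -0.   48.3 -27.7] 0.125
140
0.44 31 [0.44  0.084 0.151] [0.45  0.103 0.182]
0.46 55 [0.451 0.046 0.16 ] [0.468 0.105 0.181]
0.48 54 [0.47  0.022 0.16 ] [0.484 0.046 0.174]
```

Depth puts the tail foot top at z ≈ 0.18, where a level probe should have it (0.178). Now over to the blue cradle.

>>> servo_tool(commands=[[0.004, 0.015, 0.006, 0, 0, 0, -0.05], [0.004, 0.04, 0.017, 0, 0, 0, -0.14], [0.004, 0.068, 0.029, 0, 0, 0, -0.24], [0.004, 0.096, 0.04, 0, 0, 0, -0.34], [0.004, 0.124, 0.052, 0, 0, 0, -0.44], [0.004, 0.152, 0.064, 0, 0, 0, -0.54], [0.004, 0.18, 0.076, 0, 0, 0, -0.64], [0.004, 0.208, 0.088, 0, 0, 0, -0.74], [0.004, 0.232, 0.098, 0, 0, 0, -0.84], [0.004, 0.25, 0.105, 0, 0, 0, -0.93]])

```text
time_s: 27.75
position: [0.4851, 0.2686, 0.1523]
eef_rot: [[-0.983, 0.184, 0.0], [0.184, 0.983, 0.0], [-0.0, 0.001, -1.0]]
wrist_force: [0.3, -0.3, -2.6]
grip_width: 0.125
grasp_force: 45.0
```

>>> servo_tool(commands=[[0.004, 0, 0, 0, 0, 0, -0.08], [0.004, 0, 0, 0, 0, 0, -0.13], [0.004, 0, 0, 0, 0, 0, -0.142], [0.004, 0, 0, 0, 0, 0, -0.142]])

```text
time_s: 28.08
position: [0.4851, 0.2663, 0.1522]
eef_rot: [[-0.999, 0.049, -0.0], [0.049, 0.999, -0.0], [0.0, -0.0, -1.0]]
wrist_force: [-0.5, -0.6, -3.4]
grip_width: 0.121
grasp_force: 45.0
```

```bash
python3 - <<'E'
from look import *
s=r.state();p=s["position"];E=s["eef_rot"];print(p,s["q"].round(1))
print("yaw",np.degrees(np.arctan2(E[1,0],E[0,0])),"delta tool",(E.T@(np.array([.484,.2795,.06])-p)).round(4))
d=look("w16");f=d["frame"]
# tail pocket pad and tail foot seen by wrist
m=cv2.inRange(cv2.cvtColor(f[:300],cv2.COLOR_BGR2HSV),(0,0,0),(180,255,65));n,l,st,c=cv2.connectedComponentsWithStats(m)
for i in range(1,n):
    if st[i][4]>120: print(st[i],c[i].round(1),plane(wray(d,*c[i]),.006)[:2].round(4))
E
```

```text
[0.48514434 0.26631962 0.15216223] [ 27.5  23.7 105.5   0.   50.9 -59.6]
yaw 177.16390011965953 delta tool [0.0018 0.0131 0.0922]
28.13 [0.4852 0.2662 0.1522] [ 27.5  23.7 105.5  -0.   50.9 -59.6] 0.127
[ 84   0  78  26 598] [122.4  11.4] [0.271  0.1002]
[ 278    0   77   64 3035] [311.5  29.9] [0.3168 0.2713]
[ 521    0  119   41 1249] [578.8  16.3] [0.276  0.5423]
[359  37  17  23 147] [366.2  49.6] [0.3356 0.3156]
[317  73  33  27 559] [337.7  86.3] [0.3671 0.2903]
[ 382   86   62   79 1884] [404.5 124.8] [0.4005 0.3448]
[431 113  24  34 152] [437.7 131.4] [0.4058 0.3741]
[396 236  38  36 647] [410.7 251.9] [0.5112 0.3496]
[327 270  29  30 763] [340.9 284. ] [0.5379 0.2865]
```

```bash
python3 - <<'E'
from h import *
d=dict(np.load("w16.npz"))
a=plane(wray(d,350,86.3),.0065);b=plane(wray(d,356,284),.0065);print("cam",cen(d["extrinsics"]).round(3),"tail edge",a,"centre y",a[1]-.017,"wide edge",b,"centre y",b[1]-.025)
f=d["frame"];print(f[86,300:360].sum(1)//3);print(f[284,300:370].sum(1)//3)
E
```

```text
cam [0.414 0.269 0.315] tail edge [0.36748184 0.3003162  0.0065    ] centre y 0.2833162040350998 wide edge [0.53844663 0.30000213 0.0065    ] centre y 0.2750021310004042
[154 166 175 183 189 196 198 201 203 208 210 212 209 211 214 213 212 208
 206 200 198 195 192 187 181 173 163 149 126  52  45  42  42  37  36  39
  38  34  37  33  34  35  37  35  40  33  32  40  38  38  46  65  72  70
  68  72  75  73  72  73]
[ 78 107 108 112 115 117 120 121 123 122 122 123 125 122 124 123 121 122
 119 117 118 118 117 115 109 105 103  80  48  47  47  49  52  51  51  49
  48  55  49  48  48  43  43  45  46  46  45  44  40  38  43  39  40  39
  44  52  49  50  70  74  72  71  74  74  72  74  71  74  74  72]
```

>>> servo_tool(commands=[[0.004, 0, 0.008, 0.01, 0, 0, 0], [0.004, 0, 0.014, 0.025, 0, 0, 0], [0.004, 0, 0.014, 0.045, 0, 0, 0], [0.004, 0, 0.014, 0.065, 0, 0, 0], [0.004, 0, 0.014, 0.085, 0, 0, 0], [0.004, 0, 0.014, 0.097, 0, 0, 0], [0.004, 0, 0.014, 0.102, 0, 0, 0], [0.004, 0, 0.014, 0.102, 0, 0, 0], [0.004, 0, 0.014, 0.102, 0, 0, 0]])

```text
time_s: 28.88
position: [0.4863, 0.2805, 0.0504]
eef_rot: [[-0.999, 0.048, 0.0], [0.048, 0.999, 0.0], [-0.0, 0.0, -1.0]]
wrist_force: [0.7, -0.1, -1.4]
grip_width: 0.125
grasp_force: 45.0
```

>>> servo_tool(commands=[[0.004, 0.001, 0, 0.01, 0, 0, 0], [0.004, 0.001, 0, 0.019, 0, 0, 0], [0.004, 0.001, 0, 0.026, 0, 0, 0], [0.004, 0.001, 0, 0.032, 0, 0, 0], [0.004, 0.001, 0, 0.036, 0, 0, 0], [0.004, 0.001, 0, 0.038, 0, 0, 0], [0.004, 0.001, 0, 0.039, 0, 0, 0], [0.004, 0.001, 0, 0.039, 0, 0, 0], [0.004, 0.001, 0, 0.039, 0, 0, 0]])

```text
time_s: 29.63
position: [0.4851, 0.2804, 0.0114]
eef_rot: [[-0.999, 0.048, 0.0], [0.048, 0.999, 0.0], [-0.0, 0.0, -1.0]]
wrist_force: [-0.0, 0.4, -2.6]
grip_width: 0.127
grasp_force: 45.0
```

>>> servo_tool(commands=[[0.004, 0, 0, 0.001, 0, 0, 0], [0.004, 0, 0, 0.001, 0, 0, 0], [0.014, 0, 0, 0.001, 0, 0, 0], [0.018, 0, 0, 0.001, 0, 0, 0], [0.025, 0, 0, 0.001, 0, 0, 0], [0.03, 0, 0, 0.001, 0, 0, 0], [0.03, 0, 0, 0.001, 0, 0, 0], [0.03, 0, 0, 0.001, 0, 0, 0]])

```text
time_s: 30.3
position: [0.485, 0.2804, 0.0104]
eef_rot: [[-0.999, 0.048, 0.0], [0.048, 0.999, 0.0], [-0.0, 0.0, -1.0]]
wrist_force: [-0.5, 0.6, 0.2]
grip_width: 0.341
grasp_force: 0.0
```

>>> servo_tool(commands=[[0.03, 0, 0, -0.01, 0, 0, 0], [0.03, 0, 0, -0.025, 0, 0, 0], [0.03, 0, 0, -0.05, 0, 0, 0], [0.03, 0, 0, -0.08, 0, 0, 0], [0.03, 0, 0, -0.11, 0, 0, 0], [0.03, 0, 0, -0.14, 0, 0, 0], [0.03, 0, 0, -0.17, 0, 0, 0], [0.03, 0, 0, -0.2, 0, 0, 0], [0.03, 0, 0, -0.2, 0, 0, 0], [0.03, 0, 0, -0.2, 0, 0, 0]])

```text
time_s: 31.13
position: [0.4859, 0.2809, 0.2128]
eef_rot: [[-0.999, 0.048, 0.004], [0.048, 0.999, 0.002], [-0.004, 0.002, -1.0]]
wrist_force: [-0.1, -0.8, -1.1]
grip_width: 0.343
grasp_force: 0.0
```

>>> servo_tool(commands=[[0.03, 0.02, -0.03, 0, 0, 0, 0], [0.03, 0.04, -0.065, 0, 0, 0, 0], [0.03, 0.06, -0.1, 0, 0, 0, 0], [0.03, 0.08, -0.135, 0, 0, 0, 0], [0.03, 0.09, -0.17, 0, 0, 0, 0], [0.03, 0.1, -0.2, 0, 0, 0, 0], [0.03, 0.1, -0.23, 0, 0, 0, 0], [0.03, 0.1, -0.26, 0, 0, 0, 0], [0.03, 0.1, -0.28, 0, 0, 0, 0], [0.03, 0.1, -0.28, 0, 0, 0, 0]])

```text
time_s: 31.97
position: [0.3703, 0.003, 0.2093]
eef_rot: [[-0.999, 0.051, -0.002], [0.051, 0.999, -0.001], [0.002, -0.001, -1.0]]
wrist_force: [0.2, 0.2, -0.3]
grip_width: 0.337
grasp_force: 0.0
```

```bash
python3 - <<'E'
from look import *
s=r.state();print(s["wrist_force"],s["position"])
T=look("t17","top");S=look("s17","side");T0=dict(np.load("top0.npz"))
f=T["frame"];print(f[228:312,205:218].sum(2)[::3]//3)
def tc(n,a,lo,hi,z):
    try: A=blob(f,a,lo,hi);print(n,np.round(A[0],1),A[1],plane(ray(T,*A[0]),z).round(4))
    except Exception as e: print(n,e)
tc("green",(162,270,196,306),(45,90,40),(85,255,255),.093)
tc("red",(165,228,195,258),(0,120,60),(9,255,255),.048);tc("red2",(165,228,195,258),(170,120,60),(180,255,255),.048)
tc("yellow",(415,220,445,246),(20,120,60),(34,255,255),.048)
tc("amber cap",(420,258,460,296),(0,0,0),(180,110,70),.09)
for n,w in(("blueb",(255,212,292,248)),("timer",(243,172,278,205)),("beaker",(358,216,390,248))):
    u0,v0,u1,v1=w;print(n,np.abs(f[v0:v1,u0:u1].astype(int)-T0["frame"][v0:v1,u0:u1]).mean().round(2))
E
```

```text
[ 0.19207593  0.17895569 -0.26016458] [0.37026749 0.00303611 0.20934132]
32.02 [0.3706 0.0042 0.2094] [ -1.2   3.3 124.    0.   52.8 -88.2] 0.344
32.07 [0.3709 0.0051 0.2095] [ -1.1   3.3 124.    0.   52.8 -88.2] 0.342
[[ 85  84  81  81  77  82  79  78  76  74  75  81  90]
 [ 29  28  29  28  34  24  29  28  24  27  35  35  32]
 [152 152 155 155 153 157 155 156 155 133  77  40  35]
 [157 155 157 158 159 160 160 162 164 133  75  53  37]
 [155 159 159 161 163 165 165 166 162 130  64  68  81]
 [160 162 164 165 168 168 167 170 160 116  60  68  78]
 [ 81  98 121 139 148 141 120  92  72  69  72  78  83]
 [ 91  91 139 175 181 167 129  60  68  84  87  89  87]
 [ 88 100 142 175 181 165 121  71  83  88  89  86  87]
 [ 85 110 148 178 180 161 119  67  83  89  85  87  85]
 [ 87 111 153 178 177 157 115  69  84  87  88  85  89]
 [ 85 127 159 177 176 153 108  68  83  85  88  89  92]
 [ 84 130 166 180 175 151 104  69  83  84  88  87  84]
 [ 85 131 170 180 174 139  89  80  85  89  86  87  89]
 [ 86 134 172 181 170 135  83  86  86  87  88  85  86]
 [ 87 137 174 181 169 128  71  86  85  89  88  89  88]
 
[... 241 characters left out ...]
 96  64  85  86  85  84  90  88]
 [100 133 143 136 107  69  68  80  86  84  86  85  85]
 [132 173 181 173 135  76  64  84  84  87  85  86  88]
 [129 174 183 171 133  69  67  80  84  84  86  84  89]
 [ 34  34  33  32  21   7  19  22  34  29  49  77  78]
 [ 17  21  24  28  27  17  22  29  33  28  49  77  71]
 [ 35  21  31  36  28  30  33  26  28  29  46  60  59]
 [ 59  61  67  74  71  61  63  67  69  69  74  66  55]]
green [169.7 288.7] 131.0 [0.4019 0.3603 0.093 ]
red [176.  243.4] 25.5 [0.5113 0.3556 0.048 ]
red2 [173.5 246. ] 1.0 [0.5052 0.3617 0.048 ]
yellow [431.5 232.3] 36.0 [ 0.5213 -0.2583  0.048 ]
amber cap [444.7 277.3] 126.0 [ 0.4113 -0.2764  0.09  ]
blueb 5.29
timer 4.9
beaker 4.86
```

```bash
python3 - <<'E'
from h import *
T=dict(np.load("t17.npz"));f=T["frame"];g=f.sum(2)//3
for v in(234,238,242): print(v,g[v,192:220])
print("col 206",list(zip(range(226,250),g[226:250,206])));print(list(zip(range(292,314),g[292:314,207])))
c=np.array([.4545,.3225]);th=np.radians(-2.58);R=np.array([[np.cos(th),-np.sin(th)],[np.sin(th),np.cos(th)]])
for v in(255,267,279,291):
    w=np.clip(g[v,200:216].astype(float)-95,0,None);u=(w*np.arange(200,216)).sum()/w.sum();print(v,round(u,1),((plane(ray(T,u,v),.022)[:2]-c)@R).round(4))
for u,v,z in((208,300.5,.036),(208,231.5,.036),(208,246,.036)): print((u,v),((plane(ray(T,u,v),z)[:2]-c)@R).round(4))
E
```

```text
234 [ 87  85  86  86  84  84  84  87  70  39  47 117 149 152 152 155 155 153
 157 155 156 155 133  77  40  35  33  34]
238 [ 85  87  85  85  86  86  84  82  71  45  66 127 157 157 155 157 159 161
 159 161 166 160 127  69  56  40  33  32]
242 [ 86  85  86  86  87  83  88  89  87  89 106 142 160 159 159 163 164 167
 167 169 167 161 125  59  65  75  87  88]
col 206 [(226, np.uint64(84)), (227, np.uint64(57)), (228, np.uint64(84)), (229, np.uint64(52)), (230, np.uint64(36)), (231, np.uint64(28)), (232, np.uint64(34)), (233, np.uint64(96)), (234, np.uint64(152)), (235, np.uint64(156)), (236, np.uint64(155)), (237, np.uint64(155)), (238, np.uint64(155)), (239, np.uint64(159)), (240, np.uint64(159)), (241, np.uint64(158)), (242, np.uint64(159)), (243, np.uint64(162)), (244, np.uint64(149)), (245, np.uint64(102)), (246, np.uint64(98)), (247, np.uint64(79)), (248, np.uint64(87)), (249, np.uint64(91))]
[(292, np.uint64(135)), (293, np.uint64(185)), (294, np.uint64(181)), (295, np.uint64(182)), (296, np.uint64(182)), (297, np.uint64(183)), (298, np.uint64(169)), (299, np.uint64(59)), (300, np.uint64(33)), (301, np.uint64(40)), (302, np.uint64(39)), (303, np.uint64(24)), (304, np.uint64(31)), (305, np.uint64(30)), (306, np.uint64(31)), (307, np.uint64(44)), (308, np.uint64(79)), (309, np.uint64(67)), (310, np.uint64(75)), (311, np.uint64(68)), (312, np.uint64(71)), (313, np.uint64(67))]
255 208.6 [ 0.0306 -0.0389]
267 208.1 [ 0.0013 -0.0385]
279 207.6 [-0.0279 -0.0384]
291 207.1 [-0.057  -0.0382]
(208, 300.5) [-0.0799 -0.0438]
(208, 231.5) [ 0.0867 -0.0379]
(208, 246) [ 0.0514 -0.0392]
```

Every item checks out against its place in the tray, measured with the same camera. The probe lies at y −38.5 mm with the head at x ≈ +54 to +83 mm, the bottles and vials are within about 1 mm of their wells, and the bystanders haven't moved. Handing in.

```bash
python3 - <<'E'
from rig import r
print(r.hand_in())
E
```

```text
the job is handed in; nothing more can be done
None
```

Both sampling kits are made up and the job is handed in at about 32 s of robot time, but no verdict came back; my last measurements put every bottle, vial and the probe within 2 mm of its place, with the bystanders unmoved.

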